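# Book in a violin body by scanning its label

### The job

Book in the unvarnished violin body on the tilting stand: take the hand scanner out of its forked holder, point it squarely at the middle of the label on the violin from about 80 mm away and keep it still for two seconds, then hang it back in its holder, upright on its collar, and let go. Do not touch the violin, and leave everything else on the bench where it is.

Things in the scene. Friction and masses are not known exactly. Their poses are not given: they have to be found in the camera images.
- scanner: Cordless stick barcode scanner, 170 mm, 0.16 kg, hanging window down. Origin: centre of the window (lower end); z runs up to the tail; it looks along -z and reads by itself. Along z in mm: head 36 (x) x 60 (y) from 0 to 34, shoulder 30 x 42 to 45, square neck 24 x 24 to 80, collar disc 50 across to 88, flat-sided handle 32 (x) x 30 (y) to the tail at 170.
- scanner_grip (a point): Where to take the scanner: its grey handle, on its axis, 138 mm from the window, 50 mm above the collar, 32 mm below the tail (a deeper grip drives the gripper onto the tail); axes as the scanner's. The centre of mass lies about 80 mm below it.
- holder: Scanner holder fixed to the bench: steel foot 120 x 110 mm, 16 mm high, a post at x = +46 mm, and a grey level fork on it, open to -x (the robot's side). Origin: on the bench under the scanner's hanging place; z up. The scanner hangs with its x and y along the holder's and its origin 60 mm above the bench.
- fork_seat (a point): Middle of the scanner's hanging place, level with the fork's top face, 140 mm above the bench; axes as the holder's. Fork 10 mm thick; slot 32 mm wide, along x, from x = +26 mm to the open tips at -41 mm; the tips (-41 to -36 mm) carry lips 5 mm high. Head and collar are wider than the slot: lift the scanner about 12 mm, draw it out 90 mm along -x; hang it back the same way.
- label (a point): Centre of the white label with black bars, 66 x 42 mm, on the wider (lower) bout of the violin's back. z: square out of the label, 33 to 41 degrees from vertical, leaning to -x; y: its long side, along the violin. About 140 mm above the bench. The smaller label on the flat spruce billet at the far edge is not part of the job.
- violin: Unvarnished violin body without neck, back upwards, 356 mm long (y, narrower upper bout at +y), 208 mm wide, clamped by its edges on a plywood cradle leaning to -x. Origin: on the tilting axis under its middle, 85 mm above the bench; z square out of the back, whose edge is 56 mm and middle 69 mm above the origin; four edge clamps rise to z = 76 mm, at most 217 mm above the bench.
- stand: Steel foot of the tilting stand, 170 by 150 mm, fixed to the bench. Origin on the bench under the tilting axis, which runs along y, 85 mm up. The stiff tilt joint stays where it is.
- plane: Small steel block plane, 150 by 46 by 50 mm; bystander. Origin under its centre.
- varnish: Amber bottle with a cork, 52 mm across, 115 mm high; bystander. Origin under its centre.
- jar: Amber jar, 60 mm across, 75 mm high; bystander. Origin under its centre.
- neck: Violin neck with scroll, 255 mm long, 38 mm high, lying; bystander. Origin under its middle.
- gouge: Flat gouge with a wooden handle, 250 mm long, lying; bystander. Origin under its middle.
- camclamp: Wooden cam clamp, 190 mm long, lying flat, 26 mm high; bystander. Origin under the middle of its bar.

How it is judged:
By the outcome, as a careful person would: the job done as asked, in the order asked, and still so for the second after the job is handed in, with the robot touching nothing.
It also fails if it takes over 59 s, if anything falls off the work surface, if the arm or the gripper's body presses on something with over 40 N, if the wrist force passes 120 N, or if a joint passes its speed limit or range.

### The arm

A 6-joint arm with a two-finger parallel gripper is mounted at the origin on the work surface. World frame = base frame: x ahead of the robot, y to its left, z up, the work surface at z = 0. Lengths are in m, angles in rad, forces in N, time in s.
With the tool pointing down it reaches from about 0.275 to 0.825 m from the base axis. Payload 4.9 kg.
Tool frame: the origin (TCP) lies between the finger pads; the fingertips stand 22 mm ahead of it and the grasp point (between the pads) lies 3 mm ahead of it; z points along the fingers, y is the direction in which the jaws open and shut (so a half turn about z gives the same grasp; the last joint's range is limited). The gripper opens to 85 mm and grips with 20 to 120 N. Pads are 22 mm wide; open, the fingers measure 114 mm over their backs; the gripper's body (76 mm by 85 mm) begins 54 mm behind the grasp point. The pads swing forward as they close: fully open they stand 13 mm farther back than shut.
Start: joints at [-1.448, 0.326, -0.193, 1.052, 0, 1.437], TCP at [0.14, -0.532, 0.253] pointing down, gripper open.
Joint ranges: [-2.65, 2.65], [-0.97, 1.79], [-1.3, 1.35], [-1.93, 2.1], [-1.47, 1.37], [-3.14, 3.14]. Speed limits (rad/s): [2.57, 2.57, 3.14, 3.14, 3.14, 3.14].

### API

Orientations are given as a rotation vector (axis times angle).
In Python, from cell import telemetry, cams, env gives the robot as it stands.
- The arm moves only by the tool move_arm, never from a script. Its argument "steps" is a list of rows, each an object of numbers: "dx", "dy", "dz": the shift along the tool's x, y, z in mm; "rx", "ry", "rz": the turn, a rotation vector about the tool's x, y, z in degrees; "grip": the finger opening in mm, from 0 to 85.4. In form: [{"dx": .., "dy": .., "dz": .., "rx": .., "ry": .., "rz": .., "grip": ..}, ...]. A call has exactly 10 rows; each row shifts and turns the commanded pose from where the row before left it, along the tool's axes as they then stand; what a row does not reach is not made up. A row lasts 1/12 s, in which the tool goes at most 41.7 mm and 7.16 degrees, less where a joint would pass 70% of its speed; a pose out of reach is approached as far as the arm can. A call with a gripper value outside its range is refused whole. The fingers move at their own pace and stop on an object; the grip force is fixed at half the most. Time passes only in rows, so rows that do not move let the fingers close, or fill a call up. It gives the time, the measured TCP pose, the force and the opening at its end, in the units of the state.
- telemetry.sense(): the state, without advancing time (a new reading comes with each control period).
- cams.get_image(name): name is "scene" or "top" or "wrist"; returns (picture, depth): 400x640x3 uint8, red, green, blue; 400x640 float32, m along the optical axis (not along the pixel's ray), 0 where there is no reading.
- cams.camera_model(name): a dict with "fov_y" (degrees; the focal length in pixels is half the picture's height over the tangent of half this angle, whatever the lens; pixels are square), "cx", "cy" (the principal point, pixels), "R" (3x3) and "t" (3): a world point X has camera coordinates R X + t; the wrist camera has in their place "hand_eye" (4x4, takes a point from camera to tool coordinates, whose origin is the TCP and whose axes are the flange's). Camera axes: x right, y down, z forward; pixel columns grow to the right and rows downward; lengths in m; the calibration is good to about 2 mm. A picture is of the moment at which its call begins: read the wrist's pose just before it. camera_model takes no time and is no camera call.
- env.close_job(): hands the job in, once; it reports no verdict.
The state is a dict: "t": time; "joint_pos": joint angles; "qvel": joint speeds; "effort": joint torques, N m; "tcp_pos": TCP position; "orientation": TCP orientation; "wrist_force": force on the tool from outside, world axes, zero at the start; "ft_torque": the same for the moment, N m; "finger_gap": finger opening in m.
Only numpy, scipy, OpenCV 4.12 (cv2) and the standard library are available. Lean on these libraries where they do the work, as an engineer would, in place of code of your own. Each camera call takes 0.05 s, during which the arm holds its last target.

## Working session

There is one attempt and no reset: what is moved stays moved. The work goes in short steps, Python scripts to look and compute and a tool call to move; the robot and the scene stay as the last step left them, time stands still between calls to the robot, and variables do not carry over. Pictures are saved under pics/ and viewed, and the job is handed in when it is done.

Besides the shell and the picture viewer there is one more tool, called after "Call:" as name([rows], argument=value, ...), one row to a line, values as JSON. move_arm: Moves the arm, as the interface text tells. Its arguments: {"type":"object","properties":{"steps":{"type":"array"}},"required":["steps"]}

```bash
ls; mkdir -p pics
cat > h.py <<'E'
import numpy as np, cv2
from cell import telemetry, cams, env
from scipy.spatial.transform import Rotation as Ro
def K(m):
    f=200/np.tan(np.radians(m['fov_y'])/2); return f,m['cx'],m['cy']
def pose(s):
    T=np.eye(4);T[:3,:3]=Ro.from_rotvec(s['orientation']).as_matrix();T[:3,3]=s['tcp_pos'];return T
def shot(name):
    s=telemetry.sense(); im,d=cams.get_image(name); m=cams.camera_model(name)
    f,cx,cy=K(m)
    if name=='wrist': T=pose(s)@np.array(m['hand_eye'])
    else:
        T=np.eye(4);R=np.array(m['R']);T[:3,:3]=R.T;T[:3,3]=-R.T@np.array(m['t'])
    np.savez('pics/last_%s.npz'%name,im=im,d=d,T=T,k=[f,cx,cy]); return im,d,T,(f,cx,cy)
def load(name):
    z=np.load('pics/last_%s.npz'%name); return z['im'],z['d'],z['T'],z['k']
def cloud(d,T,k):
    v,u=np.mgrid[:d.shape[0],:d.shape[1]]
    P=np.stack([(u-k[1])/k[0]*d,(v-k[2])/k[0]*d,d],-1)@T[:3,:3].T+T[:3,3]
    P[d<=0]=np.nan; return P
def save(n,im): cv2.imwrite('pics/'+n,im[:,:,::-1])
E
python3 - <<'E'
from h import *
for n in('scene','top','wrist'):
    im,d,T,k=shot(n); save(n+'0.png',im); print(n,k,T.round(3).tolist(),(d>0).mean())
s=telemetry.sense();print(s)
E
```

```text
pics
scene (np.float64(518.0178324201096), 318.8657071231314, 197.04055646105985) [[0.508, 0.601, -0.617, 1.277], [0.861, -0.35, 0.369, -0.47], [0.006, -0.719, -0.695, 0.995], [0.0, 0.0, 0.0, 1.0]] 0.9949453125
top (np.float64(489.6821438085509), 324.6141193944903, 204.79379486277196) [[-0.001, -0.983, 0.184, 0.324], [-1.0, 0.001, -0.002, -0.015], [0.001, -0.184, -0.983, 1.345], [0.0, 0.0, 0.0, 1.0]] 0.99580078125
wrist (np.float64(288.8174525506656), 315.6775100383462, 201.59191240942022) [[0.254, -0.917, -0.308, 0.219], [-0.967, -0.241, -0.08, -0.511], [-0.001, 0.319, -0.948, 0.372], [0.0, 0.0, 0.0, 1.0]] 0.99609375
{'t': 0.15, 'joint_pos': array([-1.44817497e+00,  3.26817159e-01, -1.93326299e-01,  1.05200530e+00,
        1.93641222e-05,  1.43661931e+00]), 'qvel': array([ 1.62932768e-03, -2.24469708e-03,  2.86207143e-03, -5.24270846e-04,
        1.93696300e-05, -2.14653029e-05]), 'effort': array([-9.40542304e-04, -4.43705463e+01,  2.62663847e+01,  1.05493463e-02,
       -2.86963405e-04,  6.07817071e-06]), 'tcp_pos': array([ 0.13967092, -0.53155464,  0.25266858]), 'orientation': array([-3.11439035e+00, -4.02097308e-01, -4.26725146e-05]), 'wrist_force': array([-0.21680551, -0.36077118,  0.44748772]), 'ft_torque': array([0.0138702 , 0.02865544, 0.00406639]), 'finger_gap': 0.08511644309173763}
```

View pics/scene0.png

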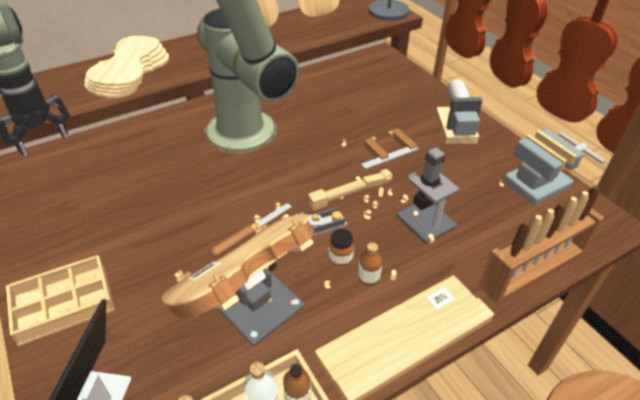

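View pics/top0.png

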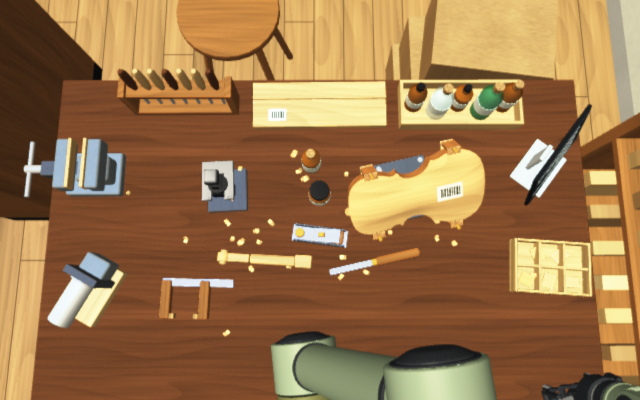

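View pics/wrist0.png

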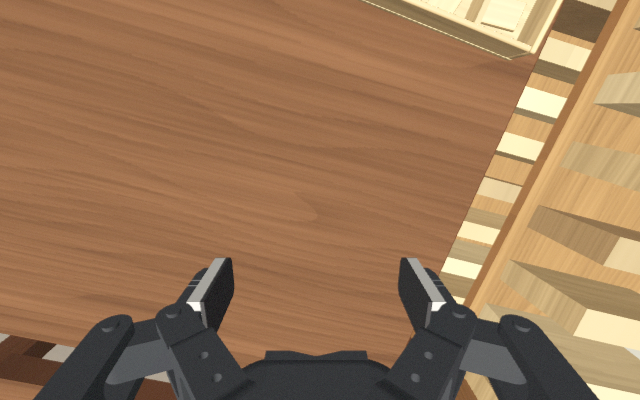

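The top view shows the scanner and holder at about (217,182) and the violin at (418,188). Its label is at (450,191), and the billet's decoy label is at (277,115). Next I'll measure from the depth images.

Run:
```python
from h import *
im,d,T,k=load('top');P=cloud(d,T,k)
c=im[150:215,190:260];save('z1.png',cv2.resize(c,None,fx=8,fy=8,interpolation=cv2.INTER_NEAREST))
c=im[130:245,340:495];save('z2.png',cv2.resize(c,None,fx=5,fy=5,interpolation=cv2.INTER_NEAREST))
im2,d2,T2,k2=load('scene');P2=cloud(d2,T2,k2)
c=im2[140:245,390:465];save('z3.png',cv2.resize(c,None,fx=6,fy=5.7,interpolation=cv2.INTER_NEAREST))
# heights near holder both views
for Q,n in((P,'top'),(P2,'scene')):
    reg=(Q[...,0]>.25)&(Q[...,0]<.65)&(Q[...,1]>.1)&(Q[...,1]<.4)
    for lo,hi in((.01,.02),(.13,.145),(.222,.24)):
        m=reg&(Q[...,2]>lo)&(Q[...,2]<hi); q=Q[m]
        print(n,lo,len(q), q.min(0).round(4) if len(q) else '', q.max(0).round(4)if len(q) else '',np.median(q,0).round(4)if len(q) else '')
```

```text
top 0.01 1051 [0.2691 0.11   0.01  ] [0.6499 0.3985 0.02  ] [0.5624 0.2559 0.0169]
top 0.13 470 [0.5625 0.2131 0.1305] [0.6499 0.2947 0.145 ] [0.6037 0.2358 0.1414]
top 0.222 188 [0.5866 0.2366 0.2221] [0.6211 0.2676 0.238 ] [0.6029 0.2517 0.2307]
scene 0.01 1353 [0.2648 0.1001 0.01  ] [0.6498 0.3997 0.02  ] [0.5689 0.2447 0.0139]
scene 0.13 523 [0.5635 0.2081 0.1302] [0.65   0.2925 0.145 ] [0.6209 0.2309 0.1373]
scene 0.222 114 [0.5871 0.2322 0.2222] [0.6198 0.2637 0.2311] [0.6062 0.2472 0.2261]
```

View pics/z1.png

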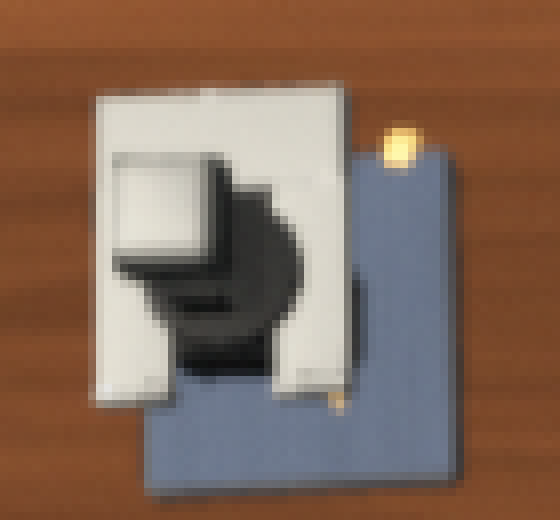

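View pics/z2.png

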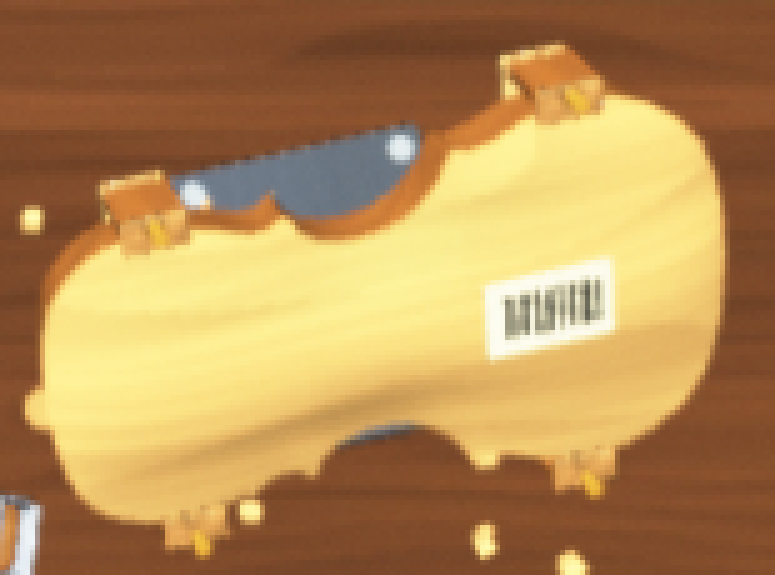

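View pics/z3.png

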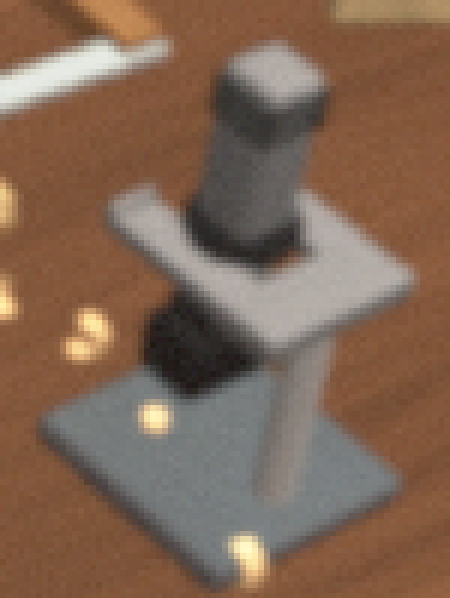

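```bash
cat >> h.py <<'E'
def label(im,d,T,k,near,box=None,vis=None):
    hsv=cv2.cvtColor(im,cv2.COLOR_RGB2HSV); P=cloud(d,T,k)
    m=((hsv[...,1]<70)&(hsv[...,2]>20)).astype(np.uint8)
    m[~(np.linalg.norm(np.nan_to_num(P)-near,axis=-1)<.09)]=0
    m=cv2.morphologyEx(m,cv2.MORPH_CLOSE,np.ones((3,3)))
    cs,_=cv2.findContours(m,cv2.RETR_EXTERNAL,cv2.CHAIN_APPROX_NONE)
    c=max(cs,key=cv2.contourArea); r=cv2.minAreaRect(c)
    mm=np.zeros_like(m);cv2.drawContours(mm,[c],-1,1,-1)
    me=cv2.erode(mm,np.ones((3,3)))>0
    q=P[me]; q=q[~np.isnan(q[:,0])]
    c0=np.median(q,0);
    for _ in range(3):
        u,s,vt=np.linalg.svd(q-q.mean(0),full_matrices=False); n=vt[2]; n=n*np.sign(n[2])
        e=(q-q.mean(0))@n; g=abs(e)<2.5*e.std()+1e-4; c0=q.mean(0); q=q[g]
    # rays onto plane
    hull=cv2.convexHull(c)[:,0].astype(float)
    ray=lambda uv:(np.c_[(uv[:,0]-k[1])/k[0],(uv[:,1]-k[2])/k[0],np.ones(len(uv))]@T[:3,:3].T)
    def on(uv):
        D=ray(uv); t=((c0-T[:3,3])@n)/(D@n); return T[:3,3]+t[:,None]*D
    X=on(c[:,0].astype(float))
    # rectangle in plane
    a=np.cross(n,[1,0,0]);a/=np.linalg.norm(a);b=np.cross(a,n)  # a ~ +y, b~ +x
    uv=np.c_[(X-c0)@a,(X-c0)@b]*1000
    R=cv2.minAreaRect(uv.astype(np.float32))
    ctr=c0+(R[0][0]*a+R[0][1]*b)/1000
    box=cv2.boxPoints(R); e1=box[1]-box[0];e2=box[2]-box[1]; L=e1 if np.linalg.norm(e1)>np.linalg.norm(e2) else e2
    L=L/np.linalg.norm(L); L=L*np.sign(L[0]); yl=L[0]*a+L[1]*b
    return dict(ctr=ctr,n=n,size=R[1],y=yl,px=r,tilt=np.degrees(np.arccos(n[2])),std=e.std())
E
python3 - <<'E'
from h import *
im,d,T,k=load('top');P=cloud(d,T,k); near=P[191,450];print(near)
for n in('top','scene'):
    for kk,v in label(*load(n),near).items(): print(n,kk,v)
E
```

```text
[ 0.58578394 -0.33263751  0.13897503]
top ctr [ 0.58533037 -0.33112351  0.13925559]
top n [-0.663642   -0.1629523   0.73008619]
top size (46.0184211730957, 66.07304382324219)
top y [-0.22221022  0.97487397  0.01560079]
top px ((449.5196533203125, 191.08642578125), (15.025909423828125, 27.924259185791016), 77.19573211669922)
top tilt 43.10637996186588
top std 0.001957737983674239
scene ctr [ 0.58579244 -0.33299932  0.13795949]
scene n [-0.65110228 -0.15231276  0.74355002]
scene size (55.915809631347656, 64.51091003417969)
scene y [-0.23033195  0.97310924 -0.00235721]
scene px ((204.37646484375, 270.3058776855469), (5.215362071990967, 34.20663833618164), 57.52880859375)
scene tilt 41.9652922345893
scene std 0.0004064018323433453
```

```bash
cat >> h.py <<'E'
def rows(Tt,N,T0=None):
    "constant rows taking T0 to Tt in N rows; prints mm/deg and max path info"
    if T0 is None: T0=pose(telemetry.sense())
    rel=np.linalg.inv(T0)@Tt; rv=Ro.from_matrix(rel[:3,:3]).as_rotvec()/N
    A=Ro.from_rotvec(rv).as_matrix(); S=sum(np.linalg.matrix_power(A,i) for i in range(N))
    dd=np.linalg.solve(S,rel[:3,3])
    Z=T0.copy(); path=[]
    for i in range(N):
        Z[:3,3]+=Z[:3,:3]@dd; Z[:3,:3]=Z[:3,:3]@A; path.append(Z[:3,3].copy())
    print('N',N,'d',(dd*1000).round(2),'|d|',round(np.linalg.norm(dd)*1000,1),'r',np.degrees(rv).round(2),'|r|',round(np.degrees(np.linalg.norm(rv)),2))
    print(' path',np.array(path)[::max(1,N//4)].round(3).tolist())
def mk(p,x,z):
    z=z/np.linalg.norm(z); x=x-z*(x@z); x/=np.linalg.norm(x); T=np.eye(4); T[:3,:3]=np.c_[x,np.cross(z,x),z]; T[:3,3]=p; return T
E
python3 - <<'E'
from h import *
c=np.array([.5856,-.332,.1388]); n=np.array([-.62,-.145,.77]);n/=np.linalg.norm(n)
Tt=mk(c+.221*n,np.array([-.225,.974,0]),-n); print(Tt.round(3))
rows(Tt,20)
E
```

```text
[[-0.226  0.751  0.621  0.448]
 [ 0.974  0.173  0.145 -0.364]
 [ 0.001  0.637 -0.771  0.309]
 [ 0.     0.     0.     1.   ]]
N 20 d [17.51  9.22  1.84] |d| 19.9 r [-1.56  1.52 -4.23] |r| 4.76
 path [[0.159, -0.536, 0.251], [0.258, -0.537, 0.252], [0.349, -0.501, 0.267], [0.417, -0.434, 0.29]]
```

Call:
move_arm([
  {"dx": 17.5,"dy": 9.2,"dz": 1.8,"rx": -1.56,"ry": 1.52,"rz": -4.23,"grip": 85},
  {"dx": 17.5,"dy": 9.2,"dz": 1.8,"rx": -1.56,"ry": 1.52,"rz": -4.23,"grip": 85},
  {"dx": 17.5,"dy": 9.2,"dz": 1.8,"rx": -1.56,"ry": 1.52,"rz": -4.23,"grip": 85},
  {"dx": 17.5,"dy": 9.2,"dz": 1.8,"rx": -1.56,"ry": 1.52,"rz": -4.23,"grip": 85},
  {"dx": 17.5,"dy": 9.2,"dz": 1.8,"rx": -1.56,"ry": 1.52,"rz": -4.23,"grip": 85},
  {"dx": 17.5,"dy": 9.2,"dz": 1.8,"rx": -1.56,"ry": 1.52,"rz": -4.23,"grip": 85},
  {"dx": 17.5,"dy": 9.2,"dz": 1.8,"rx": -1.56,"ry": 1.52,"rz": -4.23,"grip": 85},
  {"dx": 17.5,"dy": 9.2,"dz": 1.8,"rx": -1.56,"ry": 1.52,"rz": -4.23,"grip": 85},
  {"dx": 17.5,"dy": 9.2,"dz": 1.8,"rx": -1.56,"ry": 1.52,"rz": -4.23,"grip": 85},
  {"dx": 17.5,"dy": 9.2,"dz": 1.8,"rx": -1.56,"ry": 1.52,"rz": -4.23,"grip": 85},
])

```text
t: 0.98
tcp_pos: [0.3323, -0.5108, 0.2635]
orientation: [2.522, 1.39, 0.426]
wrist_force: [0.1, 0.5, 0.2]
finger_gap: 0.0847
```

Call:
move_arm([
  {"dx": 17.5,"dy": 9.2,"dz": 1.8,"rx": -1.56,"ry": 1.52,"rz": -4.23,"grip": 85},
  {"dx": 17.5,"dy": 9.2,"dz": 1.8,"rx": -1.56,"ry": 1.52,"rz": -4.23,"grip": 85},
  {"dx": 17.5,"dy": 9.2,"dz": 1.8,"rx": -1.56,"ry": 1.52,"rz": -4.23,"grip": 85},
  {"dx": 17.5,"dy": 9.2,"dz": 1.8,"rx": -1.56,"ry": 1.52,"rz": -4.23,"grip": 85},
  {"dx": 17.5,"dy": 9.2,"dz": 1.8,"rx": -1.56,"ry": 1.52,"rz": -4.23,"grip": 85},
  {"dx": 17.5,"dy": 9.2,"dz": 1.8,"rx": -1.56,"ry": 1.52,"rz": -4.23,"grip": 85},
  {"dx": 17.5,"dy": 9.2,"dz": 1.8,"rx": -1.56,"ry": 1.52,"rz": -4.23,"grip": 85},
  {"dx": 17.5,"dy": 9.2,"dz": 1.8,"rx": -1.56,"ry": 1.52,"rz": -4.23,"grip": 85},
  {"dx": 17.5,"dy": 9.2,"dz": 1.8,"rx": -1.56,"ry": 1.52,"rz": -4.23,"grip": 85},
  {"dx": 17.5,"dy": 9.2,"dz": 1.8,"rx": -1.56,"ry": 1.52,"rz": -4.23,"grip": 85},
])

```text
t: 1.82
tcp_pos: [0.448, -0.3631, 0.3101]
orientation: [1.622, 2.053, 0.738]
wrist_force: [-0.2, -0.8, 0.2]
finger_gap: 0.0853
```

Run:
```python
from h import *
s=telemetry.sense();print(s['t'],s['qvel'].round(3),pose(s).round(3).tolist(),s['joint_pos'].round(2))
im,d,T,k=shot('wrist');save('w1.png',im); print(T.round(3).tolist())
for kk,v in label(im,d,T,k,np.array([.5856,-.332,.1388])).items(): print(kk,v)
```

```text
1.8167 [ 0.127 -0.139 -0.173  0.132  0.383 -0.877] [[-0.231, 0.75, 0.62, 0.448], [0.973, 0.179, 0.147, -0.363], [-0.001, 0.637, -0.771, 0.31], [0.0, 0.0, 0.0, 1.0]] [-1.13  0.18 -0.41  0.81  0.67  0.27]
[[0.75, 0.022, 0.661, 0.354], [0.179, -0.969, -0.171, -0.301], [0.637, 0.246, -0.731, 0.402], [0.0, 0.0, 0.0, 1.0]]
ctr [ 0.58248491 -0.33161409  0.13666681]
n [-0.63940031 -0.14881702  0.75433463]
size (42.42664337158203, 66.06687927246094)
y [-0.22365259  0.97466517  0.00270865]
px ((313.5, 175.5), (53.0, 35.0), 90.0)
tilt 41.032734871423386
std 0.0007030551053397616
```

View pics/w1.png

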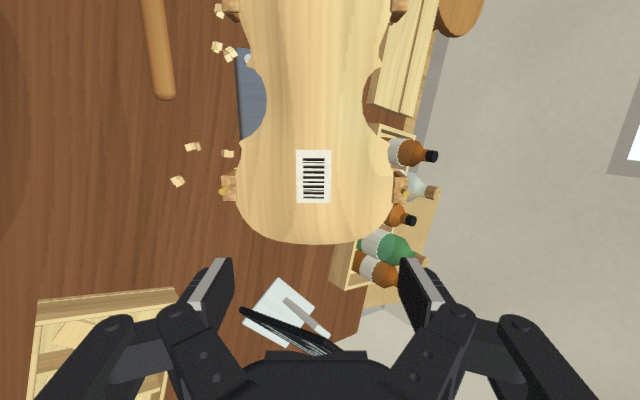

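The wrist view shows the label at (313,176). Its measured size is 42 x 66 mm, which matches. I'll take a second look from a settled pose.

Run:
```python
from h import *
for i in range(2):
    s=telemetry.sense();print(s['t'],s['qvel'].round(3))
    im,d,T,k=shot('wrist'); r=label(im,d,T,k,np.array([.5856,-.332,.1388]))
    print(r['ctr'].round(4),r['n'].round(4),r['size'],r['y'].round(4),r['tilt'],r['px'])
save('w2.png',im)
# corners on finer: crop
c=im[140:215,280:350];save('w2z.png',cv2.resize(c,None,fx=8,fy=8,interpolation=cv2.INTER_NEAREST))
print(pose(telemetry.sense()).round(4).tolist())
# depth resid pattern on the label
P=cloud(d,T,k)
for v in range(152,202,6): print([round(float((P[v,u]-r['ctr'])@r['n']*1000),1) for u in range(297,331,5)])
```

```text
1.8667 [-0.012  0.016  0.02  -0.022 -0.08   0.166]
[ 0.5825 -0.3317  0.1366] [-0.6374 -0.1459  0.7566] (42.40055465698242, 66.6394271850586) [-0.22    0.9755  0.0028] 40.832511938318206 ((312.4999694824219, 178.49998474121094), (34.99999237060547, 52.99999237060547), 0.0)
1.9167 [-0.016  0.014  0.027 -0.032 -0.045  0.062]
[ 0.5825 -0.3315  0.1366] [-0.6404 -0.1484  0.7536] (42.473785400390625, 65.98896026611328) [-0.2336  0.9723 -0.0071] 41.10079728868385 ((313.5, 176.5), (53.0, 35.0), 90.0)
[[-0.2271, 0.7522, 0.6186, 0.4476], [0.9739, 0.1745, 0.1453, -0.3636], [0.0014, 0.6354, -0.7722, 0.3099], [0.0, 0.0, 0.0, 1.0]]
[0.4, 0.7, -0.7, 0.0, -0.7, 0.2, 0.7]
[0.1, -0.4, 0.3, -0.4, -1.3, -1.3, -1.2]
[0.3, 0.7, -0.1, 0.7, 0.7, 0.6, -0.8]
[-1.4, 0.1, -0.2, -0.5, 0.2, -0.1, -0.1]
[1.2, 0.8, 2.1, -0.6, 1.0, -0.3, 0.2]
[0.5, 0.2, 0.1, -0.3, 0.2, 1.7, 1.2]
[1.3, 0.2, 0.1, 0.4, -0.1, 0.2, -0.5]
[1.9, -1.0, -0.1, -0.4, 0.7, 0.3, 0.5]
[0.1, -0.7, 0.8, -0.3, 0.1, 0.4, -0.7]
```

View pics/w2z.png

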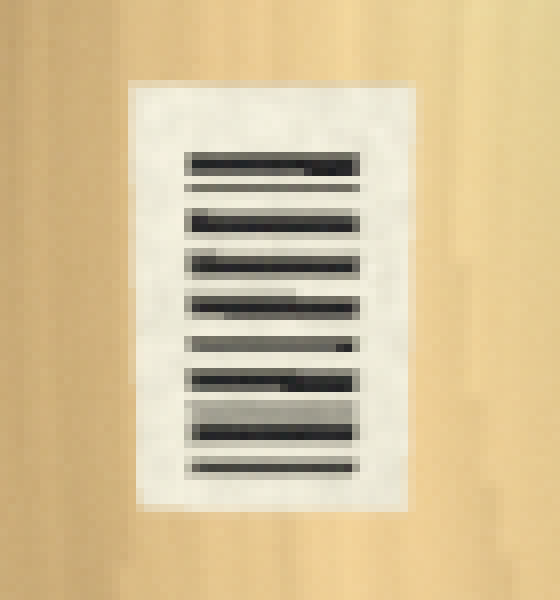

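Run:
```python
from h import *
Tt=mk(np.array([.603,.235,.40]),np.array([0,1.,0]),np.array([0,0,-1.]))
rows(Tt,20)
```

```text
N 20 d [28.96 12.28  0.17] |d| 31.5 r [ 1.96 -0.23  0.63] |r| 2.07
 path [[0.45, -0.333, 0.318], [0.473, -0.182, 0.352], [0.509, -0.031, 0.379], [0.557, 0.118, 0.395]]
```

Call:
move_arm([
  {"dx": 29,"dy": 12.3,"dz": 0.2,"rx": 1.96,"ry": -0.23,"rz": 0.63,"grip": 85},
  {"dx": 29,"dy": 12.3,"dz": 0.2,"rx": 1.96,"ry": -0.23,"rz": 0.63,"grip": 85},
  {"dx": 29,"dy": 12.3,"dz": 0.2,"rx": 1.96,"ry": -0.23,"rz": 0.63,"grip": 85},
  {"dx": 29,"dy": 12.3,"dz": 0.2,"rx": 1.96,"ry": -0.23,"rz": 0.63,"grip": 85},
  {"dx": 29,"dy": 12.3,"dz": 0.2,"rx": 1.96,"ry": -0.23,"rz": 0.63,"grip": 85},
  {"dx": 29,"dy": 12.3,"dz": 0.2,"rx": 1.96,"ry": -0.23,"rz": 0.63,"grip": 85},
  {"dx": 29,"dy": 12.3,"dz": 0.2,"rx": 1.96,"ry": -0.23,"rz": 0.63,"grip": 85},
  {"dx": 29,"dy": 12.3,"dz": 0.2,"rx": 1.96,"ry": -0.23,"rz": 0.63,"grip": 85},
  {"dx": 29,"dy": 12.3,"dz": 0.2,"rx": 1.96,"ry": -0.23,"rz": 0.63,"grip": 85},
  {"dx": 29,"dy": 12.3,"dz": 0.2,"rx": 1.96,"ry": -0.23,"rz": 0.63,"grip": 85},
])

```text
t: 2.8
tcp_pos: [0.5014, -0.0603, 0.3753]
orientation: [1.936, 2.157, 0.395]
wrist_force: [0.8, -0.7, -0.4]
finger_gap: 0.0845
```

Call:
move_arm([
  {"dx": 29,"dy": 12.3,"dz": 0.2,"rx": 1.96,"ry": -0.23,"rz": 0.63,"grip": 85},
  {"dx": 29,"dy": 12.3,"dz": 0.2,"rx": 1.96,"ry": -0.23,"rz": 0.63,"grip": 85},
  {"dx": 29,"dy": 12.3,"dz": 0.2,"rx": 1.96,"ry": -0.23,"rz": 0.63,"grip": 85},
  {"dx": 29,"dy": 12.3,"dz": 0.2,"rx": 1.96,"ry": -0.23,"rz": 0.63,"grip": 85},
  {"dx": 29,"dy": 12.3,"dz": 0.2,"rx": 1.96,"ry": -0.23,"rz": 0.63,"grip": 85},
  {"dx": 29,"dy": 12.3,"dz": 0.2,"rx": 1.96,"ry": -0.23,"rz": 0.63,"grip": 85},
  {"dx": 29,"dy": 12.3,"dz": 0.2,"rx": 1.96,"ry": -0.23,"rz": 0.63,"grip": 85},
  {"dx": 29,"dy": 12.3,"dz": 0.2,"rx": 1.96,"ry": -0.23,"rz": 0.63,"grip": 85},
  {"dx": 29,"dy": 12.3,"dz": 0.2,"rx": 1.96,"ry": -0.23,"rz": 0.63,"grip": 85},
  {"dx": 29,"dy": 12.3,"dz": 0.2,"rx": 1.96,"ry": -0.23,"rz": 0.63,"grip": 85},
])

```text
t: 3.63
tcp_pos: [0.6043, 0.2365, 0.3998]
orientation: [2.222, 2.217, 0.001]
wrist_force: [0.7, -0.3, 0.6]
finger_gap: 0.0848
```

Run:
```python
from h import *
shot('wrist')
im,d,T,k=shot('wrist');save('w3.png',im); s=telemetry.sense();print(s['t'],pose(s).round(4).tolist(),s['joint_pos'].round(2),s['qvel'].round(3)); print(T.round(3).tolist())
np.savez('pics/A.npz',im=im,d=d,T=T,k=k)
```

```text
3.7333 [[-0.0019, 1.0, -0.0027, 0.6058], [1.0, 0.0018, -0.0013, 0.2388], [-0.0013, -0.0027, -1.0, 0.3951], [0.0, 0.0, 0.0, 1.0]] [ 0.26  0.5   0.43  1.5  -0.    1.83] [-0.046 -0.094 -0.116 -0.034 -0.04  -0.037]
[[1.0, 0.002, -0.003, 0.607], [0.001, -0.948, -0.318, 0.324], [-0.004, 0.318, -0.948, 0.515], [0.0, 0.0, 0.0, 1.0]]
```

View pics/w3.png

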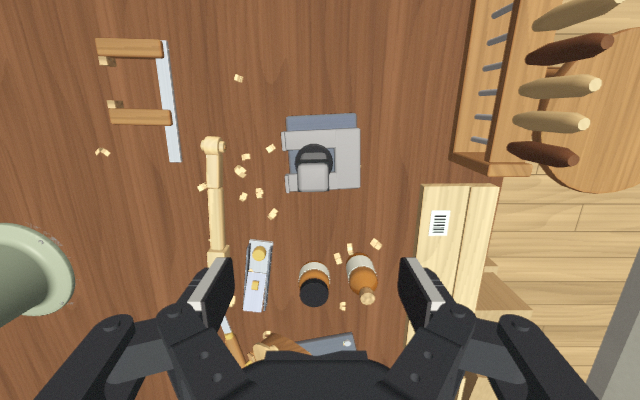

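The wrist view shows the scanner tail at (313,178), the fork at about (322,158) and the collar at (314,157). I'll hold for one call so the arm settles, then measure.

Call:
move_arm([
  {"dx": 0},
  {"dx": 0},
  {"dx": 0},
  {"dx": 0},
  {"dx": 0},
  {"dx": 0},
  {"dx": 0},
  {"dx": 0},
  {"dx": 0},
  {"dx": 0},
])

```text
$.steps[0]: bad value
```

Run:
```python
from h import *
s=telemetry.sense();print(s['t'],pose(s).round(4).tolist(),s['finger_gap'],s['qvel'].round(4))
im,d,T,k=shot('wrist'); np.savez('pics/A.npz',im=im,d=d,T=T,k=k)
c=im[105:205,270:370];save('w4z.png',cv2.resize(c,None,fx=6,fy=6,interpolation=cv2.INTER_NEAREST))
P=cloud(d,T,k)
for n,Q in(('wrist',P),('top',cloud(*load('top')[1:])),('scene',cloud(*load('scene')[1:]))):
    reg=(abs(Q[...,0]-.604)<.09)&(abs(Q[...,1]-.25)<.09)
    for nm,lo,hi in(('foot',.011,.021),('fork',.134,.144),('tail',.222,.24)):
        m=reg&(Q[...,2]>lo)&(Q[...,2]<hi)
        q=Q[m]; r=cv2.minAreaRect((q[:,:2]*1000).astype(np.float32)); print(n,nm,len(q),np.round(r[0],1),np.round(r[1],1),round(r[2],1),'z',np.median(q[:,2]).round(4))
    if n=='wrist':
        q=Q[(Q[...,2]<.01)&(Q[...,2]>-.02)];print('bench z',np.median(q[:,2]))
    else:
        q=Q[(Q[...,2]<.01)&(Q[...,2]>-.02)&(Q[...,0]<.8)];print('bench z',np.median(q[:,2]))
```

```text
3.7333 [[-0.0019, 1.0, -0.0027, 0.6058], [1.0, 0.0018, -0.0013, 0.2388], [-0.0013, -0.0027, -1.0, 0.3951], [0.0, 0.0, 0.0, 1.0]] 0.08531668476511388 [-0.0458 -0.0937 -0.1156 -0.0343 -0.0396 -0.037 ]
wrist foot 1274 [597.2 260.4] [152.2  95.8] 2.7 z 0.0149
wrist fork 2765 [612.6 254.1] [100.7  80.3] 2.9 z 0.139
wrist tail 866 [602.6 253. ] [30.1 31.8] 88.4 z 0.2286
bench z -0.000876835529223019
top foot 763 [593.5 247.8] [162.7 129. ] 15.3 z 0.0172
top fork 562 [614.7 254.3] [102.9  79.7] 2.5 z 0.1412
top tail 188 [603.8 252. ] [34.4 31. ] 0.6 z 0.2307
bench z 0.0016530625183807102
scene foot 951 [601.9 246. ] [159.1 113. ] 5.9 z 0.0135
scene fork 604 [614.1 250.5] [103.   83.4] 1.2 z 0.1373
scene tail 114 [603.7 248.3] [31.3 32.7] 86.3 z 0.2261
bench z -0.002620514694461895
```

View pics/w4z.png

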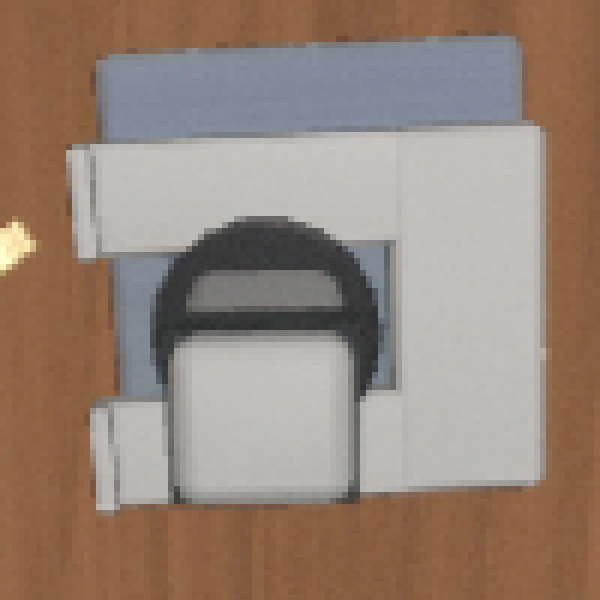

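Run:
```python
from h import *
a=np.radians(2.7)
Tt=mk(np.array([.603,.2525,.265]),np.array([-np.sin(a),np.cos(a),0]),np.array([0,0,-1.]))
rows(Tt,7)
```

```text
N 7 d [ 2.26 -0.21 18.75] |d| 18.9 r [-0.01  0.02 -0.38] |r| 0.38
 path [[0.605, 0.239, 0.377], [0.604, 0.241, 0.359], [0.604, 0.244, 0.34], [0.604, 0.246, 0.321], [0.604, 0.248, 0.302], [0.603, 0.25, 0.284], [0.603, 0.252, 0.265]]
```

Call:
move_arm([
  {"dx": 2.3,"dy": -0.2,"dz": 18.7,"rx": 0,"ry": 0,"rz": -0.38,"grip": 85},
  {"dx": 2.3,"dy": -0.2,"dz": 18.7,"rx": 0,"ry": 0,"rz": -0.38,"grip": 85},
  {"dx": 2.3,"dy": -0.2,"dz": 18.7,"rx": 0,"ry": 0,"rz": -0.38,"grip": 85},
  {"dx": 2.3,"dy": -0.2,"dz": 18.7,"rx": 0,"ry": 0,"rz": -0.38,"grip": 85},
  {"dx": 2.3,"dy": -0.2,"dz": 18.7,"rx": 0,"ry": 0,"rz": -0.38,"grip": 85},
  {"dx": 2.3,"dy": -0.2,"dz": 18.7,"rx": 0,"ry": 0,"rz": -0.38,"grip": 85},
  {"dx": 2.3,"dy": -0.2,"dz": 18.7,"rx": 0,"ry": 0,"rz": -0.38,"grip": 85},
  {"dx": 0,"dy": 0,"dz": 0,"rx": 0,"ry": 0,"rz": 0,"grip": 85},
  {"dx": 0,"dy": 0,"dz": 0,"rx": 0,"ry": 0,"rz": 0,"grip": 85},
  {"dx": 0,"dy": 0,"dz": 0,"rx": 0,"ry": 0,"rz": 0,"grip": 85},
])

```text
t: 4.62
tcp_pos: [0.6024, 0.2506, 0.2706]
orientation: [2.169, 2.268, 0.005]
wrist_force: [-0.3, -0.2, 0.7]
finger_gap: 0.085
```

Run:
```python
from h import *
s=telemetry.sense();print(s['t'],pose(s).round(4).tolist(),s['finger_gap'],s['qvel'].round(4))
im,d,T,k=shot('wrist'); np.savez('pics/B.npz',im=im,d=d,T=T,k=k); save('w5.png',im)
Q=cloud(d,T,k)
reg=(abs(Q[...,0]-.604)<.09)&(abs(Q[...,1]-.25)<.09)
for nm,lo,hi in(('fork',.134,.144),('tail',.222,.24)):
        m=reg&(Q[...,2]>lo)&(Q[...,2]<hi)
        q=Q[m]; r=cv2.minAreaRect((q[:,:2]*1000).astype(np.float32)); print(nm,len(q),np.round(r[0],1),np.round(r[1],1),round(r[2],1),'z',np.median(q[:,2]).round(4))
```

```text
4.6167 [[-0.0449, 0.999, 0.0045, 0.6024], [0.999, 0.0449, -0.0003, 0.2506], [-0.0005, 0.0045, -1.0, 0.2706], [0.0, 0.0, 0.0, 1.0]] 0.08504300673811355 [ 0.0054 -0.0037  0.0203  0.0012  0.0015  0.0007]
fork 5342 [612.9 254.4] [101.1  79.9] 2.9 z 0.139
tail 2195 [602.3 253.2] [32.1 29.6] 1.1 z 0.2286
```

View pics/w5.png

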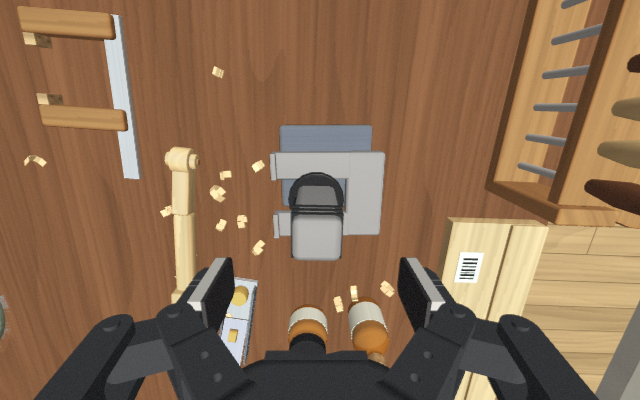

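The tail sits at (318,232) between the open fingers (pads near (215,290) and (420,290)). Both wrist views give the tail at (602.5,253) with z at 229 mm and the fork at 139 mm, in line with the given heights. I'll descend now.

Call:
move_arm([
  {"dx": 0.5,"dy": 0,"dz": 10,"rx": 0,"ry": 0,"rz": 0,"grip": 85},
  {"dx": 0.5,"dy": 0,"dz": 10,"rx": 0,"ry": 0,"rz": 0,"grip": 85},
  {"dx": 0.5,"dy": 0,"dz": 10,"rx": 0,"ry": 0,"rz": 0,"grip": 85},
  {"dx": 0.5,"dy": 0,"dz": 10,"rx": 0,"ry": 0,"rz": 0,"grip": 85},
  {"dx": 0.5,"dy": 0,"dz": 10,"rx": 0,"ry": 0,"rz": 0,"grip": 85},
  {"dx": 0,"dy": 0,"dz": 10,"rx": 0,"ry": 0,"rz": 0,"grip": 85},
  {"dx": 0,"dy": 0,"dz": 9,"rx": 0,"ry": 0,"rz": 0,"grip": 85},
  {"dx": 0,"dy": 0,"dz": 0,"rx": 0,"ry": 0,"rz": 0,"grip": 85},
  {"dx": 0,"dy": 0,"dz": 0,"rx": 0,"ry": 0,"rz": 0,"grip": 85},
  {"dx": 0,"dy": 0,"dz": 0,"rx": 0,"ry": 0,"rz": 0,"grip": 85},
])

```text
t: 5.5
tcp_pos: [0.6021, 0.2539, 0.2001]
orientation: [2.168, 2.271, 0.003]
wrist_force: [-0.4, -0.6, 0.7]
finger_gap: 0.0849
```

Run:
```python
from h import *
s=telemetry.sense();print(s['t'],pose(s).round(4).tolist(),s['finger_gap'],s['qvel'].round(4),s['wrist_force'])
im,d,T,k=shot('wrist');save('w6.png',im)
```

```text
5.5 [[-0.0463, 0.9989, 0.0027, 0.6021], [0.9989, 0.0463, -0.0003, 0.2539], [-0.0005, 0.0027, -1.0, 0.2001], [0.0, 0.0, 0.0, 1.0]] 0.08492573176308942 [-0.0004 -0.0097  0.0082  0.0011  0.0007 -0.0016] [-0.36269403 -0.5534916   0.65352657]
```

View pics/w6.png

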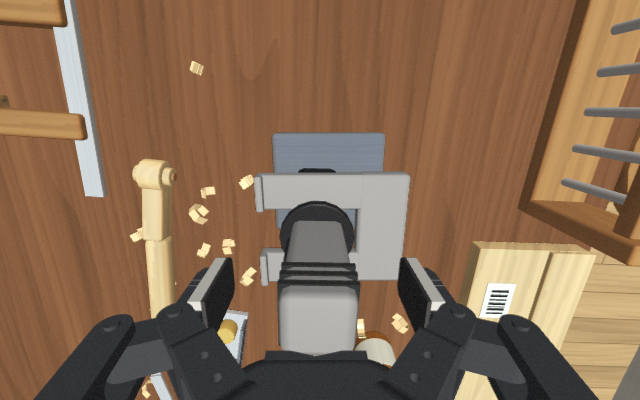

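The handle is centred between the pads (handle about 278–358, pads at 233 and 400). Closing now.

Call:
move_arm([
  {"dx": 0,"dy": 0,"dz": 0,"rx": 0,"ry": 0,"rz": 0,"grip": 50},
  {"dx": 0,"dy": 0,"dz": 0,"rx": 0,"ry": 0,"rz": 0,"grip": 40},
  {"dx": 0,"dy": 0,"dz": 0,"rx": 0,"ry": 0,"rz": 0,"grip": 25},
  {"dx": 0,"dy": 0,"dz": 0,"rx": 0,"ry": 0,"rz": 0,"grip": 20},
  {"dx": 0,"dy": 0,"dz": 0,"rx": 0,"ry": 0,"rz": 0,"grip": 20},
  {"dx": 0,"dy": 0,"dz": 0,"rx": 0,"ry": 0,"rz": 0,"grip": 20},
  {"dx": 0,"dy": 0,"dz": 0,"rx": 0,"ry": 0,"rz": 0,"grip": 20},
  {"dx": 0,"dy": 0,"dz": 0,"rx": 0,"ry": 0,"rz": 0,"grip": 20},
  {"dx": 0,"dy": 0,"dz": 0,"rx": 0,"ry": 0,"rz": 0,"grip": 20},
  {"dx": 0,"dy": 0,"dz": 0,"rx": 0,"ry": 0,"rz": 0,"grip": 20},
])

```text
t: 6.38
tcp_pos: [0.6022, 0.2539, 0.2003]
orientation: [2.168, 2.271, 0.003]
wrist_force: [1.1, -0.1, 4.2]
finger_gap: 0.0314
```

Run:
```python
from h import *
s=telemetry.sense();print(s['t'],pose(s).round(4).tolist(),s['finger_gap'],s['qvel'].round(4),s['wrist_force'],s['ft_torque'])
np.save('pics/Tgrasp.npy',pose(s))
```

```text
6.3833 [[-0.0463, 0.9989, 0.0032, 0.6022], [0.9989, 0.0463, -0.0002, 0.2539], [-0.0004, 0.0032, -1.0, 0.2003], [0.0, 0.0, 0.0, 1.0]] 0.03142780042449934 [-0.0001  0.0016 -0.0029 -0.0009  0.0008 -0.0002] [ 1.14007606 -0.11823589  4.15350883] [ 0.01560195 -0.27468964  0.01845742]
```

Call:
move_arm([
  {"dx": 0,"dy": 0,"dz": -3,"rx": 0,"ry": 0,"rz": 0,"grip": 20},
  {"dx": 0,"dy": 0,"dz": -3,"rx": 0,"ry": 0,"rz": 0,"grip": 20},
  {"dx": 0,"dy": 0,"dz": -3,"rx": 0,"ry": 0,"rz": 0,"grip": 20},
  {"dx": 0,"dy": 0,"dz": -3,"rx": 0,"ry": 0,"rz": 0,"grip": 20},
  {"dx": 0,"dy": 0,"dz": -1,"rx": 0,"ry": 0,"rz": 0,"grip": 20},
  {"dx": 0,"dy": 0,"dz": 0,"rx": 0,"ry": 0,"rz": 0,"grip": 20},
  {"dx": 0,"dy": 0,"dz": 0,"rx": 0,"ry": 0,"rz": 0,"grip": 20},
  {"dx": 0,"dy": 0,"dz": 0,"rx": 0,"ry": 0,"rz": 0,"grip": 20},
  {"dx": 0,"dy": 0,"dz": 0,"rx": 0,"ry": 0,"rz": 0,"grip": 20},
  {"dx": 0,"dy": 0,"dz": 0,"rx": 0,"ry": 0,"rz": 0,"grip": 20},
])

```text
t: 7.22
tcp_pos: [0.6017, 0.2538, 0.2127]
orientation: [2.168, 2.271, 0.001]
wrist_force: [0.7, 0.3, -1.5]
finger_gap: 0.0314
```

Run:
```python
from h import *
s=telemetry.sense();print(s['t'],pose(s).round(4).tolist(),s['finger_gap'],s['wrist_force'],s['ft_torque'])
im,d,T,k=shot('wrist');save('w7.png',im); np.savez('pics/C.npz',im=im,d=d,T=T,k=k)
im,d,T,k=shot('scene');save('s7.png',cv2.resize(im[120:250,370:490],None,fx=5,fy=4.5,interpolation=cv2.INTER_NEAREST))
```

```text
7.2167 [[-0.0464, 0.9989, 0.0019, 0.6017], [0.9989, 0.0464, -0.0006, 0.2538], [-0.0007, 0.0018, -1.0, 0.2127], [0.0, 0.0, 0.0, 1.0]] 0.03137709188641609 [ 0.70133884  0.32175736 -1.46995866] [-0.01435989 -0.03628315  0.00597066]
```

View pics/w7.png

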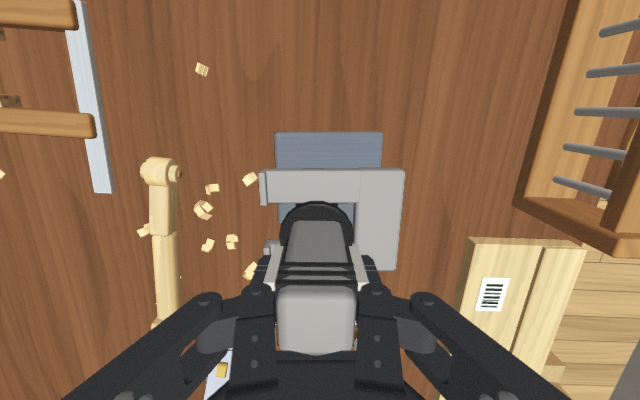

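View pics/s7.png

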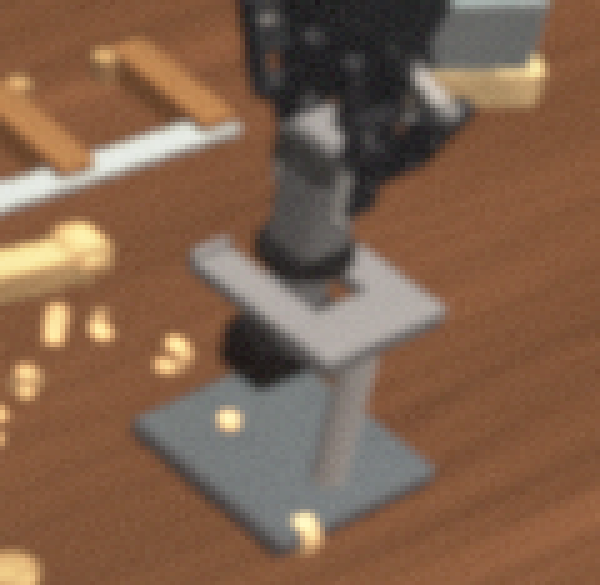

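The scanner is lifted, with the collar clear of the fork. The wrist carries about 1.5 N. I'll draw it out along -x.

Call:
move_arm([
  {"dx": 0,"dy": -8,"dz": 0,"rx": 0,"ry": 0,"rz": 0,"grip": 20},
  {"dx": 0,"dy": -12,"dz": 0,"rx": 0,"ry": 0,"rz": 0,"grip": 20},
  {"dx": 0,"dy": -15,"dz": 0,"rx": 0,"ry": 0,"rz": 0,"grip": 20},
  {"dx": 0,"dy": -15,"dz": 0,"rx": 0,"ry": 0,"rz": 0,"grip": 20},
  {"dx": 0,"dy": -15,"dz": 0,"rx": 0,"ry": 0,"rz": 0,"grip": 20},
  {"dx": 0,"dy": -15,"dz": 0,"rx": 0,"ry": 0,"rz": 0,"grip": 20},
  {"dx": 0,"dy": -12,"dz": 0,"rx": 0,"ry": 0,"rz": 0,"grip": 20},
  {"dx": 0,"dy": -8,"dz": 0,"rx": 0,"ry": 0,"rz": 0,"grip": 20},
  {"dx": 0,"dy": 0,"dz": 0,"rx": 0,"ry": 0,"rz": 0,"grip": 20},
  {"dx": 0,"dy": 0,"dz": 0,"rx": 0,"ry": 0,"rz": 0,"grip": 20},
])

```text
t: 8.15
tcp_pos: [0.5019, 0.2493, 0.213]
orientation: [2.167, 2.271, 0.003]
wrist_force: [-0.1, 0.6, -1.6]
finger_gap: 0.0315
```

Run:
```python
from h import *
s=telemetry.sense();print(s['t'],pose(s).round(4).tolist(),s['finger_gap'],s['wrist_force'],s['ft_torque'])
im,d,T,k=shot('scene');save('s8.png',im)
c=np.array([.584,-.332,.138]); n=np.array([-.639,-.147,.755]);n/=np.linalg.norm(n)
T0=pose(s); T1=T0.copy(); T1[2,3]=.335;T1[1,3]=.2; rows(T1,10)
Tt=mk(c+.251*n,np.array([-.225,.974,0]),-n); 
rows(Tt,20,T1)
```

```text
8.15 [[-0.0467, 0.9989, 0.0031, 0.5019], [0.9989, 0.0467, -0.0003, 0.2493], [-0.0005, 0.0031, -1.0, 0.213], [0.0, 0.0, 0.0, 1.0]] 0.031526515223808935 [-0.05316471  0.55843427 -1.64838662] [ 0.02955456 -0.06915986  0.01705828]
N 10 d [ -4.93  -0.25 -12.2 ] |d| 13.2 r [ 0. -0. -0.] |r| 0.0
 path [[0.502, 0.244, 0.225], [0.502, 0.235, 0.25], [0.502, 0.225, 0.274], [0.502, 0.215, 0.298], [0.502, 0.205, 0.323]]
N 20 d [-27.72  -7.38  -2.53] |d| 28.8 r [-2.03  0.19 -0.49] |r| 2.1
 path [[0.496, 0.172, 0.338], [0.468, 0.031, 0.345], [0.446, -0.111, 0.345], [0.43, -0.254, 0.337]]
```

View pics/s8.png

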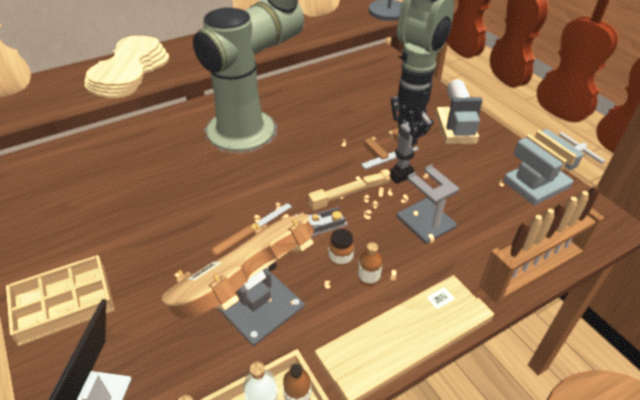

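The scanner is out of the fork at (405,170) and the holder looks undisturbed. I'll lift, then carry it to a standoff pose over the label.

Call:
move_arm([
  {"dx": -5,"dy": 0,"dz": -12,"rx": 0,"ry": 0,"rz": 0,"grip": 20},
  {"dx": -5,"dy": 0,"dz": -12,"rx": 0,"ry": 0,"rz": 0,"grip": 20},
  {"dx": -5,"dy": 0,"dz": -12,"rx": 0,"ry": 0,"rz": 0,"grip": 20},
  {"dx": -5,"dy": 0,"dz": -12,"rx": 0,"ry": 0,"rz": 0,"grip": 20},
  {"dx": -5,"dy": 0,"dz": -12,"rx": 0,"ry": 0,"rz": 0,"grip": 20},
  {"dx": -5,"dy": 0,"dz": -12,"rx": 0,"ry": 0,"rz": 0,"grip": 20},
  {"dx": -5,"dy": 0,"dz": -12,"rx": 0,"ry": 0,"rz": 0,"grip": 20},
  {"dx": -5,"dy": 0,"dz": -12,"rx": 0,"ry": 0,"rz": 0,"grip": 20},
  {"dx": -5,"dy": 0,"dz": -12,"rx": 0,"ry": 0,"rz": 0,"grip": 20},
  {"dx": -5,"dy": 0,"dz": -14,"rx": 0,"ry": 0,"rz": 0,"grip": 20},
])

```text
t: 9.03
tcp_pos: [0.5047, 0.1989, 0.3349]
orientation: [2.169, 2.27, 0.002]
wrist_force: [-0.5, 0.3, -2.3]
finger_gap: 0.0313
```

Call:
move_arm([
  {"dx": -27.7,"dy": -7.4,"dz": -2.5,"rx": -2.03,"ry": 0.19,"rz": -0.49,"grip": 20},
  {"dx": -27.7,"dy": -7.4,"dz": -2.5,"rx": -2.03,"ry": 0.19,"rz": -0.49,"grip": 20},
  {"dx": -27.7,"dy": -7.4,"dz": -2.5,"rx": -2.03,"ry": 0.19,"rz": -0.49,"grip": 20},
  {"dx": -27.7,"dy": -7.4,"dz": -2.5,"rx": -2.03,"ry": 0.19,"rz": -0.49,"grip": 20},
  {"dx": -27.7,"dy": -7.4,"dz": -2.5,"rx": -2.03,"ry": 0.19,"rz": -0.49,"grip": 20},
  {"dx": -27.7,"dy": -7.4,"dz": -2.5,"rx": -2.03,"ry": 0.19,"rz": -0.49,"grip": 20},
  {"dx": -27.7,"dy": -7.4,"dz": -2.5,"rx": -2.03,"ry": 0.19,"rz": -0.49,"grip": 20},
  {"dx": -27.7,"dy": -7.4,"dz": -2.5,"rx": -2.03,"ry": 0.19,"rz": -0.49,"grip": 20},
  {"dx": -27.7,"dy": -7.4,"dz": -2.5,"rx": -2.03,"ry": 0.19,"rz": -0.49,"grip": 20},
  {"dx": -27.7,"dy": -7.4,"dz": -2.5,"rx": -2.03,"ry": 0.19,"rz": -0.49,"grip": 20},
])

```text
t: 9.87
tcp_pos: [0.4515, -0.085, 0.3453]
orientation: [1.901, 2.173, 0.41]
wrist_force: [0.5, -0.1, -0.7]
finger_gap: 0.0318
```

Run:
```python
from h import *
s=telemetry.sense();print(s['t'],pose(s).round(4).tolist(),s['finger_gap'],s['wrist_force'],s['qvel'].round(2))
c=np.array([.584,-.332,.138]); n=np.array([-.639,-.147,.755]);n/=np.linalg.norm(n)
Tt=mk(c+.251*n,np.array([-.225,.974,0]),-n); 
rows(Tt,10)
```

```text
9.8667 [[-0.1358, 0.9278, 0.3474, 0.4515], [0.9906, 0.1218, 0.0617, -0.085], [0.015, 0.3525, -0.9357, 0.3453], [0.0, 0.0, 0.0, 1.0]] 0.03181943716367552 [ 0.54583618 -0.12948497 -0.66893709] [-1.11 -0.14 -0.25 -0.25  0.56 -1.1 ]
N 10 d [-27.48  -7.51  -2.57] |d| 28.6 r [-2.03  0.19 -0.49] |r| 2.1
 path [[0.447, -0.113, 0.345], [0.44, -0.17, 0.343], [0.434, -0.227, 0.339], [0.429, -0.284, 0.335], [0.425, -0.34, 0.33]]
```

Call:
move_arm([
  {"dx": -27.7,"dy": -7.4,"dz": -2.5,"rx": -2.03,"ry": 0.19,"rz": -0.49,"grip": 20},
  {"dx": -27.7,"dy": -7.4,"dz": -2.5,"rx": -2.03,"ry": 0.19,"rz": -0.49,"grip": 20},
  {"dx": -27.7,"dy": -7.4,"dz": -2.5,"rx": -2.03,"ry": 0.19,"rz": -0.49,"grip": 20},
  {"dx": -27.7,"dy": -7.4,"dz": -2.5,"rx": -2.03,"ry": 0.19,"rz": -0.49,"grip": 20},
  {"dx": -27.7,"dy": -7.4,"dz": -2.5,"rx": -2.03,"ry": 0.19,"rz": -0.49,"grip": 20},
  {"dx": -27.7,"dy": -7.4,"dz": -2.5,"rx": -2.03,"ry": 0.19,"rz": -0.49,"grip": 20},
  {"dx": -27.7,"dy": -7.4,"dz": -2.5,"rx": -2.03,"ry": 0.19,"rz": -0.49,"grip": 20},
  {"dx": -27.7,"dy": -7.4,"dz": -2.5,"rx": -2.03,"ry": 0.19,"rz": -0.49,"grip": 20},
  {"dx": -27.7,"dy": -7.4,"dz": -2.5,"rx": -2.03,"ry": 0.19,"rz": -0.49,"grip": 20},
  {"dx": -27.7,"dy": -7.4,"dz": -2.5,"rx": -2.03,"ry": 0.19,"rz": -0.49,"grip": 20},
])

```text
t: 10.7
tcp_pos: [0.4245, -0.3718, 0.3263]
orientation: [1.617, 2.029, 0.756]
wrist_force: [0.4, -0.5, -1.8]
finger_gap: 0.0312
```

Run:
```python
from h import *
shot('wrist');s=telemetry.sense()
im,d,T,k=shot('wrist');save('w9.png',im)
im,d,T,k=shot('scene');save('s9.png',cv2.resize(im[150:350,130:340],None,fx=3.5,fy=3,interpolation=cv2.INTER_CUBIC))
s=telemetry.sense();print(s['t'],pose(s).round(4).tolist(),s['finger_gap'],s['wrist_force'],s['qvel'].round(3))
c=np.array([.584,-.332,.138]); n=np.array([-.639,-.147,.755]);n/=np.linalg.norm(n)
Tt=mk(c+.221*n,np.array([-.225,.974,0]),-n); 
rows(Tt,6)
```

```text
10.85 [[-0.2203, 0.7394, 0.6362, 0.4241], [0.9754, 0.1649, 0.1461, -0.3721], [0.0031, 0.6527, -0.7576, 0.325], [0.0, 0.0, 0.0, 1.0]] 0.031184083715732513 [ 0.02089425  0.47439887 -2.05735443] [ 0.041 -0.048 -0.035  0.016  0.01   0.009]
N 6 d [0.54 0.32 4.7 ] |d| 4.7 r [-0.04  0.   -0.05] |r| 0.07
 path [[0.427, -0.371, 0.322], [0.43, -0.37, 0.318], [0.433, -0.368, 0.315], [0.437, -0.367, 0.312], [0.44, -0.366, 0.308], [0.443, -0.364, 0.305]]
```

View pics/w9.png

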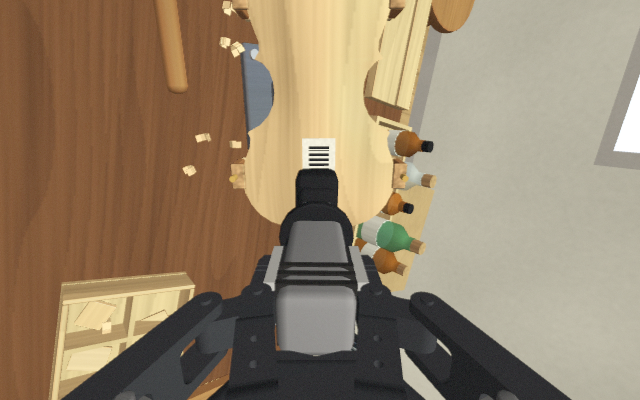

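View pics/s9.png

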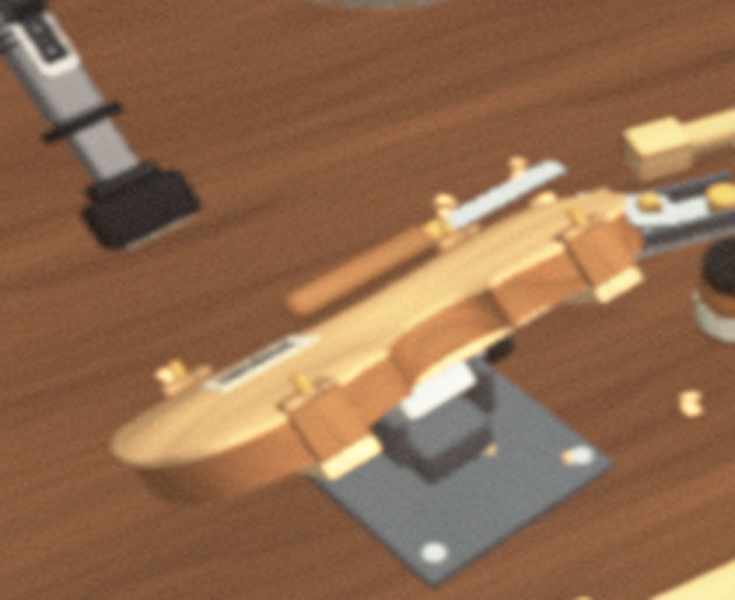

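The wrist view has the label top at (318,152), in line with the scanner axis (head at about (317,185)). In the scene view the scanner axis points at the label. I'll overlay the expected scanner points to check for slip in the grip.

```bash
cat > ov.py <<'E'
from h import *
def pts():
    # scanner coords: tool x = scanner y, tool y = scanner x, tool z = -scanner z ; TCP at scanner z=.141
    out=[]
    for z,hx,hy in((0,.018,.030),(.034,.018,.030),(.170,.016,.015)):
        for sx in(-1,1):
            for sy in(-1,1): out.append([sy*hy,sx*hx,.141-z])
    for t in np.linspace(0,2*np.pi,12,endpoint=False): out.append([.025*np.cos(t),.025*np.sin(t),.141-.088])
    return np.array(out)
def overlay(name,fn,sc,win,Tt):
    im,d,T,k=load(name); u0,v0,u1,v1=win
    big=cv2.resize(im[v0:v1,u0:u1],None,fx=sc,fy=sc,interpolation=cv2.INTER_CUBIC)
    X=pts()@Tt[:3,:3].T+Tt[:3,3]
    c=(X-T[:3,3])@T[:3,:3]; uv=c[:,:2]/c[:,2:]*k[0]+[k[1],k[2]]
    for i,p in enumerate(uv):
        q=((p-[u0,v0]+.5)*sc).astype(int); cv2.circle(big,tuple(int(a) for a in q),2,[(255,0,0),(0,255,0),(0,128,255),(255,0,255)][min(i//4,3)],-1)
    save(fn,big)
E
python3 - <<'E'
from ov import *
Tt=pose(telemetry.sense())
overlay('scene','o1.png',8,(125,140,205,215),Tt)
overlay('wrist','o2.png',4,(230,120,400,260),Tt)
E
```

```text
(no output)
```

View pics/o1.png

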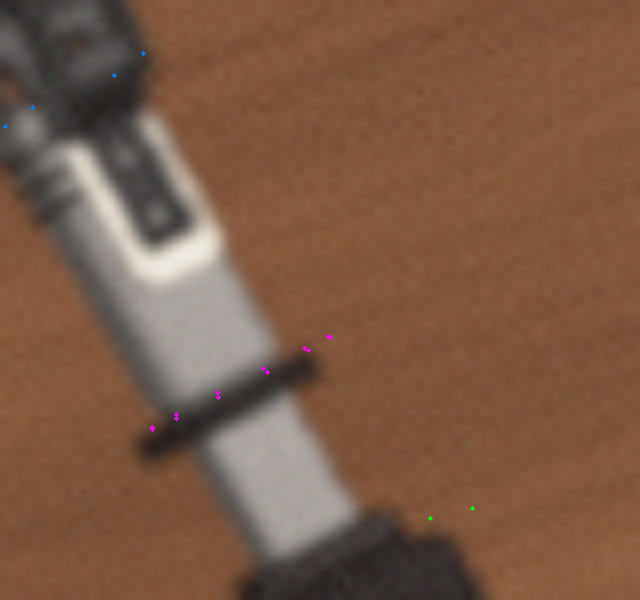

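View pics/o2.png

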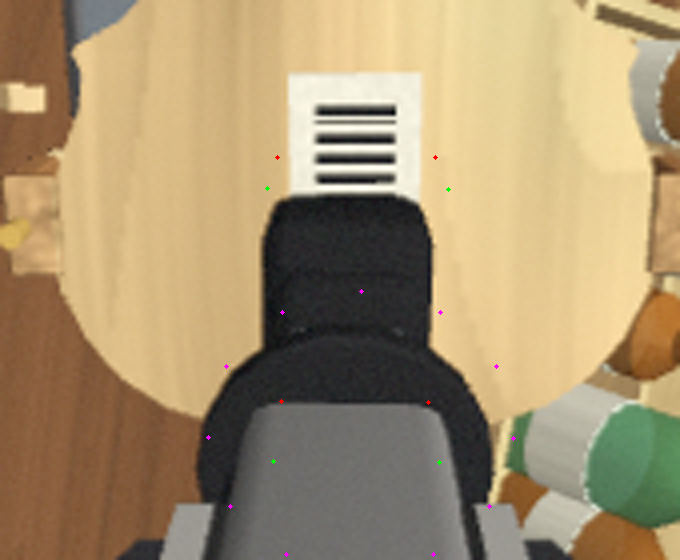

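Run:
```python
import cv2,numpy as np
a=[cv2.imread('pics/w%d.png'%i)[180:360,255:380] for i in(6,7,9)]
cv2.imwrite('pics/cmp.png',cv2.resize(np.hstack(a),None,fx=2.1,fy=3,interpolation=cv2.INTER_CUBIC))
```

```text
(no output)
```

View pics/cmp.png

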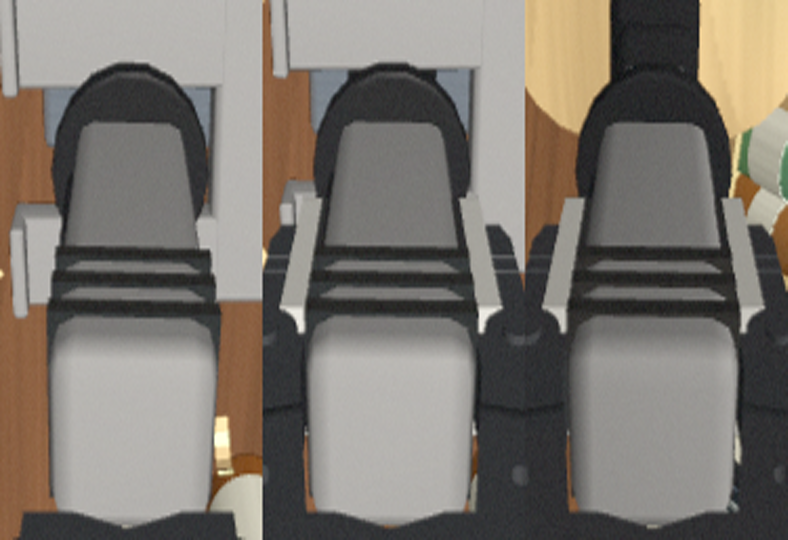

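Run:
```python
from h import *
z=np.load('pics/C.npz'); d,T,k=z['d'],z['T'],z['k']
m=cams.camera_model('wrist'); H=np.array(m['hand_eye']); print(H.round(4).tolist())
Q=cloud(d,H,k)*1000
for v in (195,198,200,202,205,210,215,222,230,240,250,262,290,300,320,335,345): print(v,Q[v,[305,317,330]].round(1).tolist())
```

```text
[[-0.0, -0.9479, -0.3186, 0.0823], [1.0, 0.0001, -0.0002, -0.0008], [0.0002, -0.3186, 0.9479, -0.1201], [0.0, 0.0, 0.0, 1.0]]
195 [[22.3, -8.4, 72.9], [22.2, 0.0, 73.4], [22.1, 9.2, 73.7]]
198 [[20.2, -8.4, 72.7], [20.2, 0.0, 72.5], [20.2, 9.2, 72.6]]
200 [[18.5, -8.4, 73.5], [18.8, 0.0, 72.6], [18.5, 9.2, 73.4]]
202 [[22.5, -7.8, 57.0], [23.1, -0.0, 55.4], [16.6, 9.3, 74.5]]
205 [[21.8, -7.7, 53.1], [21.6, -0.0, 53.8], [21.2, 8.3, 55.0]]
210 [[18.3, -7.7, 53.4], [18.9, -0.0, 51.8], [18.6, 8.2, 52.6]]
215 [[14.9, -7.8, 53.4], [15.3, -0.0, 52.3], [15.4, 8.3, 52.2]]
222 [[13.6, -7.5, 45.0], [13.4, -0.1, 45.2], [13.4, 8.0, 45.4]]
230 [[13.6, -7.0, 32.8], [13.4, -0.1, 33.3], [13.0, 7.5, 34.2]]
240 [[13.3, -6.6, 20.4], [13.4, -0.2, 20.3], [13.7, 6.8, 19.6]]
250 [[13.7, -6.2, 8.4], [14.2, -0.2, 7.6], [13.9, 6.2, 8.0]]
262 [[15.0, -5.7, -5.4], [14.5, -0.3, -4.4], [14.8, 5.6, -4.9]]
290 [[13.4, -5.1, -23.8], [14.0, -0.4, -24.6], [13.4, 4.7, -23.8]]
300 [[12.0, -4.9, -28.2], [11.0, -0.4, -26.8], [11.9, 4.6, -28.0]]
320 [[3.5, -5.0, -29.0], [4.1, -0.4, -29.7], [3.7, 4.6, -29.3]]
335 [[-3.8, -5.1, -28.9], [-3.3, -0.3, -29.5], [-3.4, 4.8, -29.3]]
345 [[-8.0, -5.1, -29.7], [-8.6, -0.3, -29.2], [-9.2, 4.9, -28.5]]
```

Run:
```python
from ov import *
Tt=pose(telemetry.sense()); im,d,T,k=load('wrist')
print((np.linalg.inv(Tt)@T).round(4).tolist())
overlay('wrist','o3.png',3,(220,160,420,360),Tt)
H=np.array(cams.camera_model('wrist')['hand_eye']); X=np.array([[.025,0,.053]])
c=(X-H[:3,3])@H[:3,:3]; print(c, c[:,:2]/c[:,2:]*k[0]+[k[1],k[2]])
```

```text
[[0.0021, -0.9466, -0.3224, 0.078], [1.0, 0.0019, 0.001, -0.0029], [-0.0004, -0.3224, 0.9466, -0.1204], [0.0, 0.0, 0.0, 1.0]]
[[ 0.000885   -0.00080091  0.18238229]] [[317.07897723 200.32360505]]
```

The grip has not slipped. In the tool frame the collar top is at 52.8 mm (53 expected), the tail at -29 mm, and the handle is parallel to the tool axis. The overlay mismatch came from the arm still settling between readings. Now the final approach.

Run:
```python
from h import *
s=telemetry.sense();print(s['t'],pose(s).round(4).tolist())
c=np.array([.583,-.332,.1375]); n=np.array([-.639,-.147,.755]);n/=np.linalg.norm(n)
y=np.array([-.225,.974,0])
Tt=mk(c+.221*n+.0013*y,y,-n); np.save('pics/Tscan.npy',Tt)
rows(Tt,6)
```

```text
10.85 [[-0.2203, 0.7394, 0.6362, 0.4241], [0.9754, 0.1649, 0.1461, -0.3721], [0.0031, 0.6527, -0.7576, 0.325], [0.0, 0.0, 0.0, 1.0]]
N 6 d [0.79 0.14 4.66] |d| 4.7 r [-0.04  0.   -0.05] |r| 0.07
 path [[0.427, -0.371, 0.322], [0.43, -0.369, 0.318], [0.433, -0.368, 0.315], [0.436, -0.366, 0.311], [0.439, -0.365, 0.308], [0.441, -0.363, 0.304]]
```

Call:
move_arm([
  {"dx": 0.8,"dy": 0.1,"dz": 4.7,"rx": 0,"ry": 0,"rz": 0,"grip": 20},
  {"dx": 0.8,"dy": 0.1,"dz": 4.7,"rx": 0,"ry": 0,"rz": 0,"grip": 20},
  {"dx": 0.8,"dy": 0.1,"dz": 4.7,"rx": 0,"ry": 0,"rz": 0,"grip": 20},
  {"dx": 0.8,"dy": 0.1,"dz": 4.7,"rx": 0,"ry": 0,"rz": 0,"grip": 20},
  {"dx": 0.8,"dy": 0.1,"dz": 4.7,"rx": 0,"ry": 0,"rz": 0,"grip": 20},
  {"dx": 0.8,"dy": 0.1,"dz": 4.7,"rx": 0,"ry": 0,"rz": 0,"grip": 20},
  {"dx": 0,"dy": 0,"dz": 0,"rx": 0,"ry": 0,"rz": 0,"grip": 20},
  {"dx": 0,"dy": 0,"dz": 0,"rx": 0,"ry": 0,"rz": 0,"grip": 20},
  {"dx": 0,"dy": 0,"dz": 0,"rx": 0,"ry": 0,"rz": 0,"grip": 20},
  {"dx": 0,"dy": 0,"dz": 0,"rx": 0,"ry": 0,"rz": 0,"grip": 20},
])

```text
t: 11.68
tcp_pos: [0.4424, -0.3603, 0.3057]
orientation: [1.618, 2.031, 0.757]
wrist_force: [-0.5, 0.2, -1.2]
finger_gap: 0.0314
```

Run:
```python
from h import *
Tt=np.load('pics/Tscan.npy'); s=telemetry.sense(); print(s['t'],s['qvel'].round(3)); rows(Tt,1)
im,d,T,k=shot('wrist');save('w10.png',im)
im,d,T,k=shot('scene');save('s10.png',cv2.resize(im[150:320,130:330],None,fx=4,fy=3.5,interpolation=cv2.INTER_CUBIC))
print(telemetry.sense()['t']);rows(Tt,1)
```

```text
11.6833 [-0.002 -0.001 -0.     0.     0.     0.   ]
N 1 d [-2.65 -2.05 -0.05] |d| 3.3 r [-0.13 -0.04 -0.1 ] |r| 0.17
 path [[0.441, -0.363, 0.304]]
11.7833
N 1 d [-2.6  -1.97 -0.03] |d| 3.3 r [-0.13 -0.04 -0.11] |r| 0.17
 path [[0.441, -0.363, 0.304]]
```

View pics/s10.png

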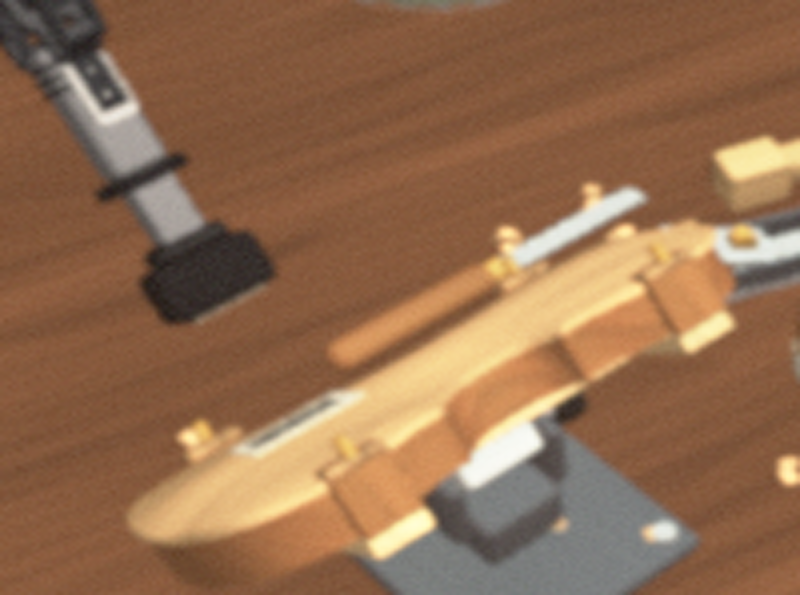

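View pics/w10.png

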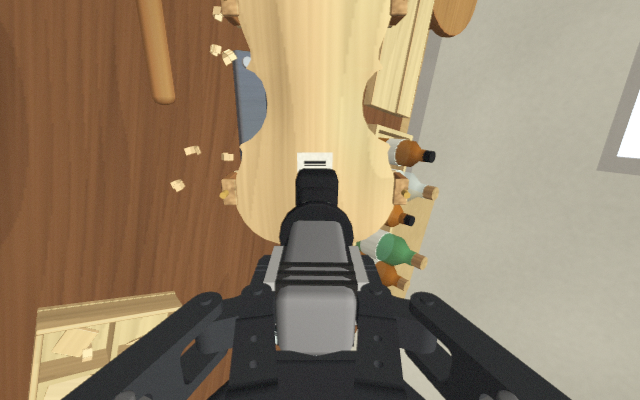

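The scanner is squarely over the label in both views; the label columns 297–333 sit around the scanner axis at 316. I'll take out the 3 mm offset and hold.

Call:
move_arm([
  {"dx": -1.3,"dy": -0.9,"dz": 0,"rx": 0,"ry": 0,"rz": 0,"grip": 20},
  {"dx": -1.3,"dy": -0.9,"dz": 0,"rx": 0,"ry": 0,"rz": 0,"grip": 20},
  {"dx": 0,"dy": 0,"dz": 0,"rx": 0,"ry": 0,"rz": 0,"grip": 20},
  {"dx": 0,"dy": 0,"dz": 0,"rx": 0,"ry": 0,"rz": 0,"grip": 20},
  {"dx": 0,"dy": 0,"dz": 0,"rx": 0,"ry": 0,"rz": 0,"grip": 20},
  {"dx": 0,"dy": 0,"dz": 0,"rx": 0,"ry": 0,"rz": 0,"grip": 20},
  {"dx": 0,"dy": 0,"dz": 0,"rx": 0,"ry": 0,"rz": 0,"grip": 20},
  {"dx": 0,"dy": 0,"dz": 0,"rx": 0,"ry": 0,"rz": 0,"grip": 20},
  {"dx": 0,"dy": 0,"dz": 0,"rx": 0,"ry": 0,"rz": 0,"grip": 20},
  {"dx": 0,"dy": 0,"dz": 0,"rx": 0,"ry": 0,"rz": 0,"grip": 20},
])

```text
t: 12.62
tcp_pos: [0.4417, -0.3629, 0.3043]
orientation: [1.618, 2.031, 0.758]
wrist_force: [-0.5, 0.2, -1.9]
finger_gap: 0.0314
```

Run:
```python
from h import *
Tt=np.load('pics/Tscan.npy'); s=telemetry.sense(); print(s['t'],s['qvel'].round(3)); rows(Tt,1)
im,d,T,k=shot('wrist')
P=cloud(d,T,k); Tc=pose(s)
hsv=cv2.cvtColor(im,cv2.COLOR_RGB2HSV)
# distance of visible label/back points along scanner axis: depth plane under window
Q=(P-Tc[:3,3])@Tc[:3,:3]*1000
m=(np.abs(Q[...,1])<30)&(Q[...,0]>15)&(Q[...,0]<33)&(Q[...,2]>180)&(Q[...,2]<260)
q=Q[m]; A=np.c_[q[:,:2],np.ones(len(q))]; x=np.linalg.lstsq(A,q[:,2],rcond=None)[0]; print(len(q),x,'tilts deg',np.degrees(np.arctan(x[:2])))
w=m&(hsv[...,1]<70); l=Q[w]; print('label tool y',l[:,1].min(),l[:,1].max(),'x max',l[:,0].max())
mm=(hsv[...,1]<70)&(Q[...,2]>180)&(Q[...,2]<260)&(abs(Q[...,0])<60)&(abs(Q[...,1])<40); print('x top of label',np.percentile(Q[mm][:,0],99))
```

```text
12.6167 [ 0.001 -0.    -0.    -0.    -0.     0.   ]
N 1 d [-0.28 -0.16 -0.28] |d| 0.4 r [-0.13 -0.07 -0.1 ] |r| 0.18
 path [[0.441, -0.363, 0.304]]
769 [4.39967097e-02 4.45433216e-03 2.21025458e+02] tilts deg [2.51920113 0.25521275]
label tool y -21.993014390587337 20.866344063477552 x max 31.685233541083075
x top of label 31.529632150138998
```

The window is 80 mm from the label and centred to within 1 mm, with tilt under about 2.5° (from a noisy small patch). I'll hold it still.

Call:
move_arm([
  {"dx": 0,"dy": 0,"dz": 0,"rx": 0,"ry": 0,"rz": 0,"grip": 20},
  {"dx": 0,"dy": 0,"dz": 0,"rx": 0,"ry": 0,"rz": 0,"grip": 20},
  {"dx": 0,"dy": 0,"dz": 0,"rx": 0,"ry": 0,"rz": 0,"grip": 20},
  {"dx": 0,"dy": 0,"dz": 0,"rx": 0,"ry": 0,"rz": 0,"grip": 20},
  {"dx": 0,"dy": 0,"dz": 0,"rx": 0,"ry": 0,"rz": 0,"grip": 20},
  {"dx": 0,"dy": 0,"dz": 0,"rx": 0,"ry": 0,"rz": 0,"grip": 20},
  {"dx": 0,"dy": 0,"dz": 0,"rx": 0,"ry": 0,"rz": 0,"grip": 20},
  {"dx": 0,"dy": 0,"dz": 0,"rx": 0,"ry": 0,"rz": 0,"grip": 20},
  {"dx": 0,"dy": 0,"dz": 0,"rx": 0,"ry": 0,"rz": 0,"grip": 20},
  {"dx": 0,"dy": 0,"dz": 0,"rx": 0,"ry": 0,"rz": 0,"grip": 20},
])

```text
t: 13.5
tcp_pos: [0.4417, -0.3629, 0.3042]
orientation: [1.618, 2.031, 0.758]
wrist_force: [0.1, -0.3, -0.9]
finger_gap: 0.0316
```

Call:
move_arm([
  {"dx": 0,"dy": 0,"dz": 0,"rx": 0,"ry": 0,"rz": 0,"grip": 20},
  {"dx": 0,"dy": 0,"dz": 0,"rx": 0,"ry": 0,"rz": 0,"grip": 20},
  {"dx": 0,"dy": 0,"dz": 0,"rx": 0,"ry": 0,"rz": 0,"grip": 20},
  {"dx": 0,"dy": 0,"dz": 0,"rx": 0,"ry": 0,"rz": 0,"grip": 20},
  {"dx": 0,"dy": 0,"dz": 0,"rx": 0,"ry": 0,"rz": 0,"grip": 20},
  {"dx": 0,"dy": 0,"dz": 0,"rx": 0,"ry": 0,"rz": 0,"grip": 20},
  {"dx": 0,"dy": 0,"dz": 0,"rx": 0,"ry": 0,"rz": 0,"grip": 20},
  {"dx": 0,"dy": 0,"dz": 0,"rx": 0,"ry": 0,"rz": 0,"grip": 20},
  {"dx": 0,"dy": 0,"dz": 0,"rx": 0,"ry": 0,"rz": 0,"grip": 20},
  {"dx": 0,"dy": 0,"dz": 0,"rx": 0,"ry": 0,"rz": 0,"grip": 20},
])

```text
t: 14.33
tcp_pos: [0.4417, -0.363, 0.3043]
orientation: [1.618, 2.031, 0.758]
wrist_force: [0.0, 0.3, -2.1]
finger_gap: 0.0315
```

Call:
move_arm([
  {"dx": 0,"dy": 0,"dz": 0,"rx": 0,"ry": 0,"rz": 0,"grip": 20},
  {"dx": 0,"dy": 0,"dz": 0,"rx": 0,"ry": 0,"rz": 0,"grip": 20},
  {"dx": 0,"dy": 0,"dz": 0,"rx": 0,"ry": 0,"rz": 0,"grip": 20},
  {"dx": 0,"dy": 0,"dz": 0,"rx": 0,"ry": 0,"rz": 0,"grip": 20},
  {"dx": 0,"dy": 0,"dz": 0,"rx": 0,"ry": 0,"rz": 0,"grip": 20},
  {"dx": 0,"dy": 0,"dz": 0,"rx": 0,"ry": 0,"rz": 0,"grip": 20},
  {"dx": 0,"dy": 0,"dz": 0,"rx": 0,"ry": 0,"rz": 0,"grip": 20},
  {"dx": 0,"dy": 0,"dz": 0,"rx": 0,"ry": 0,"rz": 0,"grip": 20},
  {"dx": 0,"dy": 0,"dz": 0,"rx": 0,"ry": 0,"rz": 0,"grip": 20},
  {"dx": 0,"dy": 0,"dz": 0,"rx": 0,"ry": 0,"rz": 0,"grip": 20},
])

```text
t: 15.17
tcp_pos: [0.4417, -0.363, 0.3043]
orientation: [1.618, 2.031, 0.758]
wrist_force: [-1.2, 0.0, -1.6]
finger_gap: 0.0311
```

Run:
```python
from h import *
Tt=np.load('pics/Tscan.npy'); s=telemetry.sense(); print(s['t'],pose(s)[:3,3],s['qvel'].round(3))
im,d,T,k=shot('wrist');save('w11.png',im)
G=np.load('pics/Tgrasp.npy'); R=G.copy(); Tc=pose(s)
# pre-insert: out along -x by 100, up 13
F=R.copy(); F[:3,3]+=R[:3,:3]@np.array([0,-.1,-.0127]); print(F[:3,3])
# withdrawal along -z 30 then to above F (z .34,y .2)
W=Tc.copy(); W[:3,3]-=W[:3,2]*.03
M=F.copy(); M[1,3]=.2;M[2,3]=.335
rows(M,20,W)
```

```text
15.1667 [ 0.44167138 -0.36295573  0.30425432] [-0.    -0.002 -0.001  0.001  0.    -0.002]
[0.5022769  0.24928609 0.21264252]
N 20 d [27.57  7.57  2.89] |d| 28.7 r [ 2.03 -0.19  0.49] |r| 2.09
 path [[0.424, -0.339, 0.33], [0.435, -0.196, 0.341], [0.454, -0.054, 0.346], [0.479, 0.088, 0.343]]
```

It held still for over 3 s. Withdrawing and returning to the holder.

Call:
move_arm([
  {"dx": 0,"dy": 0,"dz": -7.5,"rx": 0,"ry": 0,"rz": 0,"grip": 20},
  {"dx": 0,"dy": 0,"dz": -7.5,"rx": 0,"ry": 0,"rz": 0,"grip": 20},
  {"dx": 0,"dy": 0,"dz": -7.5,"rx": 0,"ry": 0,"rz": 0,"grip": 20},
  {"dx": 0,"dy": 0,"dz": -7.5,"rx": 0,"ry": 0,"rz": 0,"grip": 20},
  {"dx": 27.6,"dy": 7.6,"dz": 2.9,"rx": 2.03,"ry": -0.19,"rz": 0.49,"grip": 20},
  {"dx": 27.6,"dy": 7.6,"dz": 2.9,"rx": 2.03,"ry": -0.19,"rz": 0.49,"grip": 20},
  {"dx": 27.6,"dy": 7.6,"dz": 2.9,"rx": 2.03,"ry": -0.19,"rz": 0.49,"grip": 20},
  {"dx": 27.6,"dy": 7.6,"dz": 2.9,"rx": 2.03,"ry": -0.19,"rz": 0.49,"grip": 20},
  {"dx": 27.6,"dy": 7.6,"dz": 2.9,"rx": 2.03,"ry": -0.19,"rz": 0.49,"grip": 20},
  {"dx": 27.6,"dy": 7.6,"dz": 2.9,"rx": 2.03,"ry": -0.19,"rz": 0.49,"grip": 20},
])

```text
t: 16.05
tcp_pos: [0.4347, -0.1949, 0.3418]
orientation: [1.793, 2.121, 0.554]
wrist_force: [1.3, 0.3, -2.0]
finger_gap: 0.0313
```

Call:
move_arm([
  {"dx": 27.6,"dy": 7.6,"dz": 2.9,"rx": 2.03,"ry": -0.19,"rz": 0.49,"grip": 20},
  {"dx": 27.6,"dy": 7.6,"dz": 2.9,"rx": 2.03,"ry": -0.19,"rz": 0.49,"grip": 20},
  {"dx": 27.6,"dy": 7.6,"dz": 2.9,"rx": 2.03,"ry": -0.19,"rz": 0.49,"grip": 20},
  {"dx": 27.6,"dy": 7.6,"dz": 2.9,"rx": 2.03,"ry": -0.19,"rz": 0.49,"grip": 20},
  {"dx": 27.6,"dy": 7.6,"dz": 2.9,"rx": 2.03,"ry": -0.19,"rz": 0.49,"grip": 20},
  {"dx": 27.6,"dy": 7.6,"dz": 2.9,"rx": 2.03,"ry": -0.19,"rz": 0.49,"grip": 20},
  {"dx": 27.6,"dy": 7.6,"dz": 2.9,"rx": 2.03,"ry": -0.19,"rz": 0.49,"grip": 20},
  {"dx": 27.6,"dy": 7.6,"dz": 2.9,"rx": 2.03,"ry": -0.19,"rz": 0.49,"grip": 20},
  {"dx": 27.6,"dy": 7.6,"dz": 2.9,"rx": 2.03,"ry": -0.19,"rz": 0.49,"grip": 20},
  {"dx": 27.6,"dy": 7.6,"dz": 2.9,"rx": 2.03,"ry": -0.19,"rz": 0.49,"grip": 20},
])

```text
t: 16.88
tcp_pos: [0.4791, 0.0899, 0.3441]
orientation: [2.066, 2.24, 0.173]
wrist_force: [0.2, -0.7, -1.3]
finger_gap: 0.0315
```

Call:
move_arm([
  {"dx": 27.6,"dy": 7.6,"dz": 2.9,"rx": 2.03,"ry": -0.19,"rz": 0.49,"grip": 20},
  {"dx": 27.6,"dy": 7.6,"dz": 2.9,"rx": 2.03,"ry": -0.19,"rz": 0.49,"grip": 20},
  {"dx": 27.6,"dy": 7.6,"dz": 2.9,"rx": 2.03,"ry": -0.19,"rz": 0.49,"grip": 20},
  {"dx": 27.6,"dy": 7.6,"dz": 2.9,"rx": 2.03,"ry": -0.19,"rz": 0.49,"grip": 20},
  {"dx": 0,"dy": 0,"dz": 0,"rx": 0,"ry": 0,"rz": 0,"grip": 20},
  {"dx": 0,"dy": 0,"dz": 0,"rx": 0,"ry": 0,"rz": 0,"grip": 20},
  {"dx": 0,"dy": 0,"dz": 0,"rx": 0,"ry": 0,"rz": 0,"grip": 20},
  {"dx": 0,"dy": 0,"dz": 0,"rx": 0,"ry": 0,"rz": 0,"grip": 20},
  {"dx": 0,"dy": 0,"dz": 0,"rx": 0,"ry": 0,"rz": 0,"grip": 20},
  {"dx": 0,"dy": 0,"dz": 0,"rx": 0,"ry": 0,"rz": 0,"grip": 20},
])

```text
t: 17.72
tcp_pos: [0.5027, 0.1997, 0.3356]
orientation: [2.169, 2.269, 0.003]
wrist_force: [0.4, 0.5, -1.5]
finger_gap: 0.0311
```

Run:
```python
from h import *
s=telemetry.sense(); print(s['t'],pose(s)[:3,3],s['qvel'].round(3),s['finger_gap'])
im,d,T,k=shot('wrist');save('w12.png',im)
H=np.array(cams.camera_model('wrist')['hand_eye']);Q=cloud(d,H,k)*1000
for v in (195,205,210,222,240,262,320): print(v,Q[v,[305,317,330]].round(1).tolist())
G=np.load('pics/Tgrasp.npy'); 
F=G.copy(); F[:3,3]+=G[:3,:3]@np.array([0,-.1,-.014]); print(F[:3,3]); np.save('pics/F.npy',F)
rows(F,8)
```

```text
17.7167 [0.50272247 0.1997027  0.33560447] [ 0.003  0.005  0.003 -0.001  0.     0.001] 0.03111792514678495
195 [[15.1, -8.8, 96.4], [15.3, 0.6, 95.9], [15.2, 10.7, 96.0]]
205 [[21.9, -7.2, 53.2], [21.7, 0.4, 53.6], [20.6, 8.8, 57.0]]
210 [[18.9, -7.2, 52.3], [18.8, 0.4, 52.5], [18.5, 8.7, 53.3]]
222 [[13.7, -7.0, 44.8], [13.6, 0.4, 45.2], [13.0, 8.5, 46.5]]
240 [[13.6, -6.1, 20.2], [13.5, 0.3, 20.4], [13.4, 7.2, 20.6]]
262 [[14.7, -5.3, -4.5], [13.8, 0.2, -2.9], [14.6, 6.1, -4.4]]
320 [[3.5, -4.5, -28.7], [3.9, 0.1, -29.1], [4.1, 5.1, -29.3]]
[0.50227277 0.24928641 0.21394252]
N 8 d [ 6.18  0.17 15.2 ] |d| 16.4 r [ 0.   -0.   -0.01] |r| 0.01
 path [[0.503, 0.206, 0.32], [0.503, 0.218, 0.29], [0.502, 0.231, 0.26], [0.502, 0.243, 0.229]]
```

The scanner is unchanged in the grip. I'll descend to the pre-insertion pose.

Call:
move_arm([
  {"dx": 6.2,"dy": 0.1,"dz": 15.2,"rx": 0,"ry": 0,"rz": 0,"grip": 20},
  {"dx": 6.2,"dy": 0.1,"dz": 15.2,"rx": 0,"ry": 0,"rz": 0,"grip": 20},
  {"dx": 6.2,"dy": 0.1,"dz": 15.2,"rx": 0,"ry": 0,"rz": 0,"grip": 20},
  {"dx": 6.2,"dy": 0.1,"dz": 15.2,"rx": 0,"ry": 0,"rz": 0,"grip": 20},
  {"dx": 6.2,"dy": 0.1,"dz": 15.2,"rx": 0,"ry": 0,"rz": 0,"grip": 20},
  {"dx": 6.2,"dy": 0.1,"dz": 15.2,"rx": 0,"ry": 0,"rz": 0,"grip": 20},
  {"dx": 6.2,"dy": 0.1,"dz": 15.2,"rx": 0,"ry": 0,"rz": 0,"grip": 20},
  {"dx": 6.2,"dy": 0.1,"dz": 15.2,"rx": 0,"ry": 0,"rz": 0,"grip": 20},
  {"dx": 0,"dy": 0,"dz": 0,"rx": 0,"ry": 0,"rz": 0,"grip": 20},
  {"dx": 0,"dy": 0,"dz": 0,"rx": 0,"ry": 0,"rz": 0,"grip": 20},
])

```text
t: 18.6
tcp_pos: [0.5011, 0.2497, 0.213]
orientation: [2.168, 2.271, -0.0]
wrist_force: [0.5, -0.2, -1.5]
finger_gap: 0.0313
```

Call:
move_arm([
  {"dx": 0,"dy": 0,"dz": 0,"rx": 0,"ry": 0,"rz": 0,"grip": 20},
  {"dx": 0,"dy": 0,"dz": 0,"rx": 0,"ry": 0,"rz": 0,"grip": 20},
  {"dx": 0,"dy": 0,"dz": 0,"rx": 0,"ry": 0,"rz": 0,"grip": 20},
  {"dx": 0,"dy": 0,"dz": 0,"rx": 0,"ry": 0,"rz": 0,"grip": 20},
  {"dx": 0,"dy": 0,"dz": 0,"rx": 0,"ry": 0,"rz": 0,"grip": 20},
  {"dx": 0,"dy": 0,"dz": 0,"rx": 0,"ry": 0,"rz": 0,"grip": 20},
  {"dx": 0,"dy": 0,"dz": 0,"rx": 0,"ry": 0,"rz": 0,"grip": 20},
  {"dx": 0,"dy": 0,"dz": 0,"rx": 0,"ry": 0,"rz": 0,"grip": 20},
  {"dx": 0,"dy": 0,"dz": 0,"rx": 0,"ry": 0,"rz": 0,"grip": 20},
  {"dx": 0,"dy": 0,"dz": 0,"rx": 0,"ry": 0,"rz": 0,"grip": 20},
])

```text
t: 19.43
tcp_pos: [0.5016, 0.2502, 0.2132]
orientation: [2.168, 2.271, 0.002]
wrist_force: [0.6, 0.1, -1.9]
finger_gap: 0.0312
```

Run:
```python
from h import *
s=telemetry.sense(); print(s['t'],pose(s).round(4).tolist(),s['qvel'].round(3),s['finger_gap'])
rows(np.load('pics/F.npy'),1)
im,d,T,k=shot('wrist');save('w13.png',im)
```

```text
19.4333 [[-0.0464, 0.9989, 0.0021, 0.5016], [0.9989, 0.0464, -0.0005, 0.2502], [-0.0006, 0.0021, -1.0, 0.2132], [0.0, 0.0, 0.0, 1.0]] [ 0.  0.  0. -0.  0.  0.] 0.03116995834389693
N 1 d [-0.94  0.61 -0.74] |d| 1.3 r [-0.06  0.01  0.  ] |r| 0.06
 path [[0.502, 0.249, 0.214]]
```

View pics/w13.png

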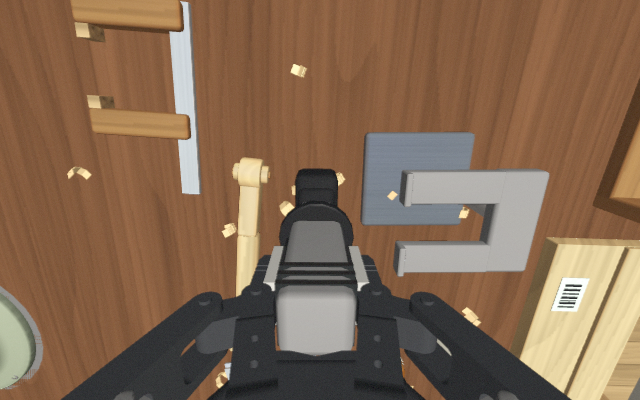

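The fork is empty and facing the scanner, with the tips at (405,190) and (400,258) and the slot between rows 205 and 240. I'll check slot alignment from depth.

Run:
```python
from h import *
im,d,T,k=load('wrist'); H=np.array(cams.camera_model('wrist')['hand_eye']);Q=cloud(d,H,k)*1000
m=(Q[...,2]>66)&(Q[...,2]<82)&(abs(Q[...,0])<60)&(Q[...,1]>50)&(Q[...,1]<180)
q=Q[m]; print(len(q),q.min(0),q.max(0), np.median(q[:,2]))
for a in range(66,124,8):
    s=q[(abs(q[:,1]-a)<4)][:,0]; up=s[s>0];dn=s[s<0]; print(a,'inner edges',up.min().round(1),dn.max().round(1),'mid',((up.min()+dn.max())/2).round(2),'outer',s.max().round(1),s.min().round(1),((s.max()+s.min())/2).round(2))
b=q[(q[:,1]>140)]; print('rear x-edge',q[:,1].max())
```

```text
11039 [-41.30566288  60.01675072  66.69759722] [ 39.33512485 161.56530415  81.99903125] 74.49411469716946
66 inner edges 15.3 -16.5 mid -0.58 outer 38.8 -41.3 -1.21
74 inner edges 15.5 -16.6 mid -0.54 outer 39.0 -41.3 -1.16
82 inner edges 15.5 -16.6 mid -0.56 outer 39.0 -41.0 -0.99
90 inner edges 15.5 -16.7 mid -0.61 outer 39.2 -41.3 -1.06
98 inner edges 15.4 -16.6 mid -0.59 outer 38.9 -40.6 -0.84
106 inner edges 15.6 -16.5 mid -0.45 outer 39.0 -39.7 -0.31
114 inner edges 15.6 -16.8 mid -0.61 outer 39.1 -39.6 -0.24
122 inner edges 15.8 -16.6 mid -0.4 outer 39.1 -40.2 -0.53
rear x-edge 161.5653041534541
```

The slot centre is 0.7 mm from the scanner axis and parallel, the tips put the seat 101 mm ahead, and the collar is 13 mm above the fork. Inserting now.

Call:
move_arm([
  {"dx": 0,"dy": 8,"dz": 0,"rx": 0,"ry": 0,"rz": 0,"grip": 20},
  {"dx": 0,"dy": 12,"dz": 0,"rx": 0,"ry": 0,"rz": 0,"grip": 20},
  {"dx": 0,"dy": 15,"dz": 0,"rx": 0,"ry": 0,"rz": 0,"grip": 20},
  {"dx": 0,"dy": 15,"dz": 0,"rx": 0,"ry": 0,"rz": 0,"grip": 20},
  {"dx": 0,"dy": 15,"dz": 0,"rx": 0,"ry": 0,"rz": 0,"grip": 20},
  {"dx": 0,"dy": 15,"dz": 0,"rx": 0,"ry": 0,"rz": 0,"grip": 20},
  {"dx": 0,"dy": 12,"dz": 0,"rx": 0,"ry": 0,"rz": 0,"grip": 20},
  {"dx": 0,"dy": 8.5,"dz": 0,"rx": 0,"ry": 0,"rz": 0,"grip": 20},
  {"dx": 0,"dy": 0,"dz": 0,"rx": 0,"ry": 0,"rz": 0,"grip": 20},
  {"dx": 0,"dy": 0,"dz": 0,"rx": 0,"ry": 0,"rz": 0,"grip": 20},
])

```text
t: 20.32
tcp_pos: [0.6024, 0.2547, 0.213]
orientation: [2.169, 2.271, 0.001]
wrist_force: [-1.4, -0.3, -1.1]
finger_gap: 0.0316
```

Run:
```python
from h import *
s=telemetry.sense(); print(s['t'],pose(s).round(4).tolist(),s['qvel'].round(3),s['finger_gap'],s['wrist_force'])
rows(np.load('pics/Tgrasp.npy'),1)
im,d,T,k=shot('wrist');save('w14.png',im)
H=np.array(cams.camera_model('wrist')['hand_eye']);Q=cloud(d,H,k)*1000
m=(Q[...,2]>66)&(Q[...,2]<82)&(abs(Q[...,0])<60)&(abs(Q[...,1])<80); q=Q[m]
print('fork rear edge y',q[:,1].max(),'tips',q[:,1].min(),'z',np.median(q[:,2]))
```

```text
20.3167 [[-0.046, 0.9989, 0.0017, 0.6024], [0.9989, 0.046, -0.0006, 0.2547], [-0.0007, 0.0017, -1.0, 0.213], [0.0, 0.0, 0.0, 1.0]] [ 0.007 -0.017 -0.026  0.003  0.002  0.001] 0.03159783362865606 [-1.44123991 -0.29565382 -1.06321818]
N 1 d [-0.78 -0.25 12.71] |d| 12.7 r [-0.09  0.02 -0.02] |r| 0.09
 path [[0.602, 0.254, 0.2]]
fork rear edge y 60.96615866083 tips -40.09517147360533 z 73.9713916604852
```

View pics/w14.png

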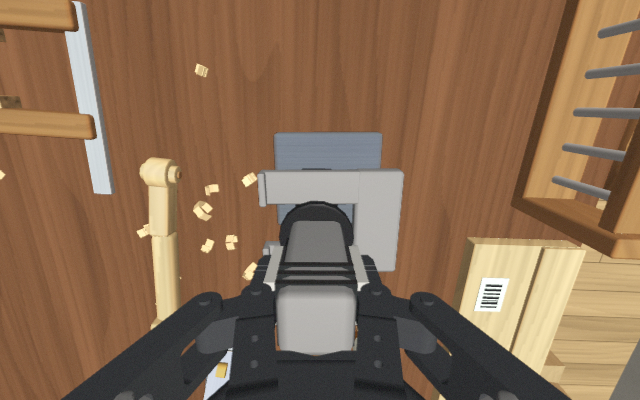

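The scanner is back over the seat in the slot, matching the earlier lifted view. Lowering 12.5 mm.

Call:
move_arm([
  {"dx": -0.1,"dy": 0,"dz": 2.5,"rx": 0,"ry": 0,"rz": 0,"grip": 20},
  {"dx": -0.1,"dy": 0,"dz": 2.5,"rx": 0,"ry": 0,"rz": 0,"grip": 20},
  {"dx": -0.1,"dy": 0,"dz": 2.5,"rx": 0,"ry": 0,"rz": 0,"grip": 20},
  {"dx": -0.1,"dy": 0,"dz": 2,"rx": 0,"ry": 0,"rz": 0,"grip": 20},
  {"dx": 0,"dy": 0,"dz": 1.5,"rx": 0,"ry": 0,"rz": 0,"grip": 20},
  {"dx": 0,"dy": 0,"dz": 1.5,"rx": 0,"ry": 0,"rz": 0,"grip": 20},
  {"dx": 0,"dy": 0,"dz": 0,"rx": 0,"ry": 0,"rz": 0,"grip": 20},
  {"dx": 0,"dy": 0,"dz": 0,"rx": 0,"ry": 0,"rz": 0,"grip": 20},
  {"dx": 0,"dy": 0,"dz": 0,"rx": 0,"ry": 0,"rz": 0,"grip": 20},
  {"dx": 0,"dy": 0,"dz": 0,"rx": 0,"ry": 0,"rz": 0,"grip": 20},
])

```text
t: 21.2
tcp_pos: [0.6022, 0.2544, 0.2011]
orientation: [2.168, 2.271, 0.002]
wrist_force: [-0.3, -0.6, -1.8]
finger_gap: 0.0314
```

Run:
```python
from h import *
s=telemetry.sense(); print(s['t'],s['qvel'].round(3),s['finger_gap'],s['wrist_force'],s['ft_torque'])
rows(np.load('pics/Tgrasp.npy'),1)
im,d,T,k=shot('scene');save('s15.png',cv2.resize(im[120:250,370:490],None,fx=5,fy=4.5,interpolation=cv2.INTER_CUBIC))
```

```text
21.2 [-0.001 -0.     0.     0.     0.     0.001] 0.03143151277772836 [-0.27823106 -0.61033241 -1.80252767] [-0.02418315 -0.01287745  0.02391604]
N 1 d [-0.52 -0.01  0.86] |d| 1.0 r [-0.04  0.01 -0.  ] |r| 0.04
 path [[0.602, 0.254, 0.2]]
```

View pics/s15.png

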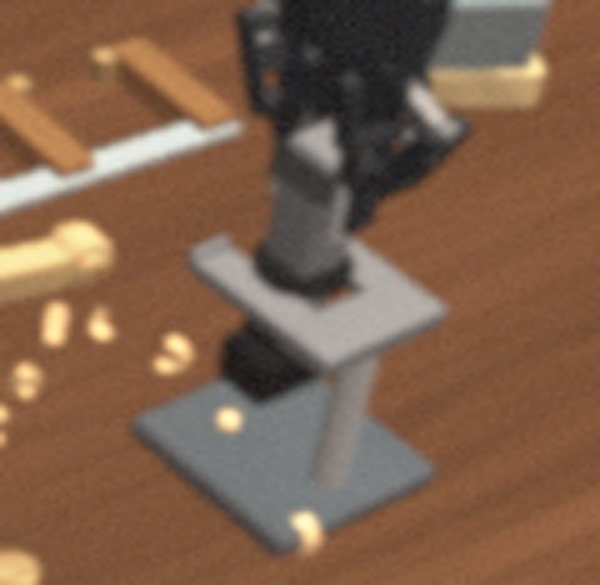

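The fork is not yet taking the weight (still 1.8 N). About 1 mm to go.

Call:
move_arm([
  {"dx": -0.2,"dy": 0,"dz": 0.4,"rx": 0,"ry": 0,"rz": 0,"grip": 20},
  {"dx": 0,"dy": 0,"dz": 0.4,"rx": 0,"ry": 0,"rz": 0,"grip": 20},
  {"dx": 0,"dy": 0,"dz": 0.2,"rx": 0,"ry": 0,"rz": 0,"grip": 20},
  {"dx": 0,"dy": 0,"dz": 0,"rx": 0,"ry": 0,"rz": 0,"grip": 20},
  {"dx": 0,"dy": 0,"dz": 0,"rx": 0,"ry": 0,"rz": 0,"grip": 20},
  {"dx": 0,"dy": 0,"dz": 0,"rx": 0,"ry": 0,"rz": 0,"grip": 20},
  {"dx": 0,"dy": 0,"dz": 0,"rx": 0,"ry": 0,"rz": 0,"grip": 20},
  {"dx": 0,"dy": 0,"dz": 0,"rx": 0,"ry": 0,"rz": 0,"grip": 20},
  {"dx": 0,"dy": 0,"dz": 0,"rx": 0,"ry": 0,"rz": 0,"grip": 20},
  {"dx": 0,"dy": 0,"dz": 0,"rx": 0,"ry": 0,"rz": 0,"grip": 20},
])

```text
t: 22.08
tcp_pos: [0.6022, 0.2542, 0.2002]
orientation: [2.168, 2.271, 0.002]
wrist_force: [-0.3, -0.4, 2.1]
finger_gap: 0.0314
```

Run:
```python
from h import *
s=telemetry.sense(); print(s['t'],s['tcp_pos'],s['finger_gap'],s['wrist_force'],s['ft_torque'])
```

```text
22.0833 [0.60217413 0.25424123 0.20021495] 0.03141989657379618 [-0.26276199 -0.42682063  2.09912301] [-0.15366187  0.26446969  0.02607079]
```

The fork now takes the weight: wrist force reads +2.1 N, and z is 0.2002 m as at the first grasp. Releasing slowly.

Call:
move_arm([
  {"dx": 0,"dy": 0,"dz": 0,"rx": 0,"ry": 0,"rz": 0,"grip": 34},
  {"dx": 0,"dy": 0,"dz": 0,"rx": 0,"ry": 0,"rz": 0,"grip": 38},
  {"dx": 0,"dy": 0,"dz": 0,"rx": 0,"ry": 0,"rz": 0,"grip": 44},
  {"dx": 0,"dy": 0,"dz": 0,"rx": 0,"ry": 0,"rz": 0,"grip": 52},
  {"dx": 0,"dy": 0,"dz": 0,"rx": 0,"ry": 0,"rz": 0,"grip": 62},
  {"dx": 0,"dy": 0,"dz": 0,"rx": 0,"ry": 0,"rz": 0,"grip": 74},
  {"dx": 0,"dy": 0,"dz": 0,"rx": 0,"ry": 0,"rz": 0,"grip": 85},
  {"dx": 0,"dy": 0,"dz": 0,"rx": 0,"ry": 0,"rz": 0,"grip": 85},
  {"dx": 0,"dy": 0,"dz": 0,"rx": 0,"ry": 0,"rz": 0,"grip": 85},
  {"dx": 0,"dy": 0,"dz": 0,"rx": 0,"ry": 0,"rz": 0,"grip": 85},
])

```text
t: 22.92
tcp_pos: [0.6021, 0.2542, 0.2]
orientation: [2.168, 2.271, 0.002]
wrist_force: [0.4, 0.4, 1.1]
finger_gap: 0.0848
```

Run:
```python
from h import *
s=telemetry.sense(); print(s['t'],s['tcp_pos'],s['finger_gap'],s['wrist_force'])
im,d,T,k=shot('wrist');save('w16.png',im)
```

```text
22.9167 [0.60209845 0.25421381 0.19995988] 0.08482686690851872 [0.37664991 0.41082361 1.09547383]
```

View pics/w16.png

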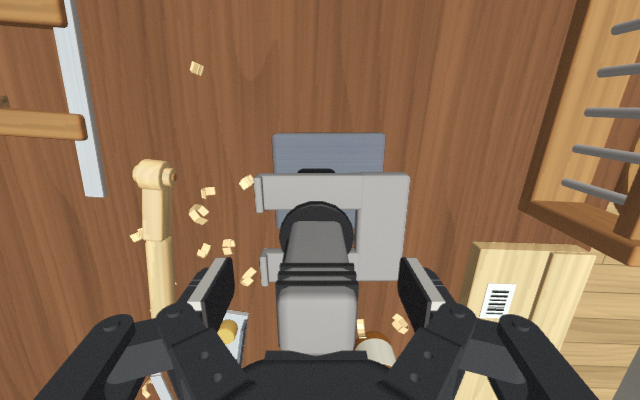

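The view is identical to the one before the grasp: the scanner hangs upright and the fingers are clear. Retreating straight up.

Call:
move_arm([
  {"dx": 0,"dy": 0,"dz": -8,"rx": 0,"ry": 0,"rz": 0,"grip": 85},
  {"dx": 0,"dy": 0,"dz": -14,"rx": 0,"ry": 0,"rz": 0,"grip": 85},
  {"dx": 0,"dy": 0,"dz": -18,"rx": 0,"ry": 0,"rz": 0,"grip": 85},
  {"dx": 0,"dy": 0,"dz": -20,"rx": 0,"ry": 0,"rz": 0,"grip": 85},
  {"dx": 0,"dy": 0,"dz": -20,"rx": 0,"ry": 0,"rz": 0,"grip": 85},
  {"dx": 0,"dy": 0,"dz": -20,"rx": 0,"ry": 0,"rz": 0,"grip": 85},
  {"dx": 0,"dy": 0,"dz": -20,"rx": 0,"ry": 0,"rz": 0,"grip": 85},
  {"dx": 0,"dy": 0,"dz": -20,"rx": 0,"ry": 0,"rz": 0,"grip": 85},
  {"dx": 0,"dy": 0,"dz": -20,"rx": 0,"ry": 0,"rz": 0,"grip": 85},
  {"dx": 0,"dy": 0,"dz": 0,"rx": 0,"ry": 0,"rz": 0,"grip": 85},
])

```text
t: 23.8
tcp_pos: [0.603, 0.2547, 0.3654]
orientation: [2.165, 2.268, 0.012]
wrist_force: [-0.1, 0.2, 0.1]
finger_gap: 0.0848
```

Call:
move_arm([
  {"dx": 0,"dy": 0,"dz": 0,"rx": 0,"ry": 0,"rz": 0,"grip": 85},
  {"dx": 0,"dy": 0,"dz": 0,"rx": 0,"ry": 0,"rz": 0,"grip": 85},
  {"dx": 0,"dy": 0,"dz": 0,"rx": 0,"ry": 0,"rz": 0,"grip": 85},
  {"dx": 0,"dy": 0,"dz": 0,"rx": 0,"ry": 0,"rz": 0,"grip": 85},
  {"dx": 0,"dy": 0,"dz": 0,"rx": 0,"ry": 0,"rz": 0,"grip": 85},
  {"dx": 0,"dy": 0,"dz": 0,"rx": 0,"ry": 0,"rz": 0,"grip": 85},
  {"dx": 0,"dy": 0,"dz": 0,"rx": 0,"ry": 0,"rz": 0,"grip": 85},
  {"dx": 0,"dy": 0,"dz": 0,"rx": 0,"ry": 0,"rz": 0,"grip": 85},
  {"dx": 0,"dy": 0,"dz": 0,"rx": 0,"ry": 0,"rz": 0,"grip": 85},
  {"dx": 0,"dy": 0,"dz": 0,"rx": 0,"ry": 0,"rz": 0,"grip": 85},
])

```text
t: 24.63
tcp_pos: [0.6018, 0.2543, 0.3599]
orientation: [2.168, 2.271, 0.002]
wrist_force: [-0.4, 0.0, -0.3]
finger_gap: 0.0849
```

Run:
```python
from h import *
s=telemetry.sense(); print(s['t'],s['tcp_pos'],s['finger_gap'],s['wrist_force'])
im,d,T,k=shot('wrist');Q=cloud(d,T,k)
reg=(abs(Q[...,0]-.604)<.09)&(abs(Q[...,1]-.25)<.09)
for nm,lo,hi in(('fork',.134,.144),('tail',.222,.24)):
    q=Q[reg&(Q[...,2]>lo)&(Q[...,2]<hi)]; r=cv2.minAreaRect((q[:,:2]*1000).astype(np.float32)); print(nm,np.round(r[0],1),np.round(r[1],1),round(r[2],1),'z',np.median(q[:,2]).round(4))
im,d,T,k=shot('scene');save('s17.png',im)
```

```text
24.6333 [0.60176455 0.25428677 0.35994946] 0.08486635094840617 [-0.36058289  0.02291418 -0.25312174]
fork [612.8 254.2] [101.3  80.2] 2.7 z 0.139
tail [602.1 253.5] [32.2 28.6] 2.1 z 0.2286
```

View pics/s17.png

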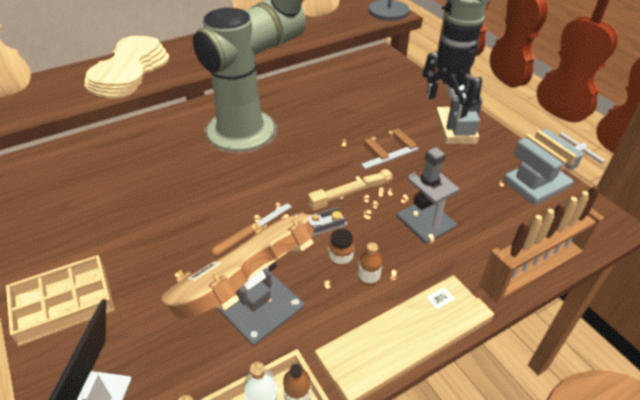

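The scanner hangs at (435,180), with its tail at 228.6 mm and within 1 mm of where it started. Everything else looks unchanged from the first scene view. Handing in.

Run:
```python
from h import *
print(env.close_job())
```

```text
the job is handed in; nothing more can be done
None
```

I scanned the violin label, hung the scanner back in its holder, let go and handed the job in at about 24.7 s. The interface gives no verdict, and no read signal was available to me.

- **Scan:** I held the scanner still for over 3 s with the window about 80 mm from the label. The aim was centred to within about 1 mm by the wrist camera.
- **Return:** The scanner hangs upright on its collar. Its tail is at 228.6 mm, the same as before I took it, and within 1 mm of its first position.
- **Bench:** The violin and the bystanders look unchanged in the last scene view. The gripper is open, about 110 mm above the scanner.

Checks that disagreed:
- **Camera positions:** The fixed cameras and the wrist camera differed by up to about 5 mm. I used a blend weighted towards the wrist camera for the label, and the wrist camera alone for the scanner and fork.
- **Squareness:** A small, noisy depth patch taken during the hold suggested up to 2.5° of tilt. I kept the earlier, settled fit of the label, which put it 41° from vertical, at the top of the stated 33–41° range.

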